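# Tidy the tea things on the tiled windowsill

### The job

Seat the loose porcelain lid on the teapot. On the chrome rack, stand the mug upright in the end bay nearer the teapot, lay the nail brush bristles down in the end bay nearer the soap dish, and lay the bottle opener flat in the middle bay between them, with brush and opener running front to back and each thing centred in its bay. Set everything down gently without dropping it, let go of it all, and leave the teapot, soap dish, plant and jar where they stand.

Things in the scene. Friction and masses are not known exactly. Their poses are not given: they have to be found in the camera images.
- lid: White porcelain teapot lid, loose, 80 g, resting on its spigot. Origin: centre of the spigot's underside, z up. Spigot tapers from 40 mm diameter at the bottom to 50 mm at 8 mm height; flange 70 mm diameter from 8 to 11 mm; dome up to 16 mm; on it a round knob 20 mm in diameter (z = 22 to 34 mm; 16 mm at its foot), top at 38 mm.
- mug: Small red enamel mug, open top, loose, 120 g: 60 mm outside diameter, 58 mm tall, wall 4 mm, handle on its +y side, reaching 22 mm out from the wall at heights of 20 to 52 mm. Origin: centre of its underside, z up. It can be gripped round the outside along its own x axis, clear of the handle.
- opener: Flat steel bottle opener, loose, 80 g, lying on the sill, 100 mm long (x), 6 mm thick. The handle is a bar 16 mm wide from x = -50 to x = +14 mm; the head, an open loop 36 mm wide, is at the +x end (x = 12 to 50 mm). Origin: middle of its length, on its underside, z up; the centre of mass is about 7 mm towards the head.
- brush: Wooden nail brush, loose, 70 g, lying bristles down: 95 mm long (x), 42 mm wide (y), 32 mm tall; the wooden back is z = 14 to 32 mm, the bristle block below it 33 mm wide. Origin: centre of the underside of the bristles, z up.
- rack: Low chrome rack, fixed, 150 mm deep (x), 288 mm wide (y). Level floor of thin bars 12 mm above the sill. Three bays in a row, centres at y = -96, 0, +96 mm, x = 0, parted by 6 mm bars along x with tops 22 mm above the sill, as is the front bar (-x); back rail (+x) top 47 mm. Origin: rack centre at sill height; x points front to back (away from the robot), y to the robot's left.
- teapot: White porcelain teapot without lid, 600 g, loose, beside one end of the rack (left or right varies). Belly 104 mm diameter; round mouth over its centre, 56 mm inside and 68 mm outside diameter, rim 80 mm above the sill. Spout to +y, handle to -y, each reaching about 95 mm. Origin: centre of its underside, z up. Lid seated: flange on the rim, lid origin 72 mm above the sill.
- soap_dish: Closed plastic soap dish, white base and grey hinged cover with a small press button at its front, 90 mm by 120 mm, 33 mm tall, 350 g, standing free beside the other end of the rack from the teapot. Only a landmark here: leave it alone. Origin: centre of its underside.
- plant: Small succulent in a terracotta pot, 78 mm diameter, 92 mm tall, behind the rack; bystander, leave it alone. Origin: centre of the pot's underside.
- jar: Amber glass jar with a steel cap, 64 mm diameter, 85 mm tall, behind the rack; bystander, leave it alone. Origin: centre of its underside.

How it is judged (in metres and radians):
At the end, for the whole second after the job is handed in: Lid fully down in the teapot mouth, within 8 mm, level. On the rack floor, each within 15 mm of its bay centre: mug upright (teapot's end), brush bristles down (soap dish's end), opener flat (middle); brush and opener within 15 degrees of front to back. All at rest (((y of teapot in the frame of rack above 0 m and x of mug in the frame of rack between -0.015 and 0.015 m and y of mug in the frame of rack between 0.081 and 0.111 m and z of mug in the frame of rack between 0.008 and 0.018 m and x of brush in the frame of rack between -0.015 and 0.015 m and y of brush in the frame of rack between -0.111 and -0.081 m and z of brush in the frame of rack between 0.008 and 0.018 m) or (y of teapot in the frame of rack below 0 m and x of mug in the frame of rack between -0.015 and 0.015 m and y of mug in the frame of rack between -0.111 and -0.081 m and z of mug in the frame of rack between 0.008 and 0.018 m and x of brush in the frame of rack between -0.015 and 0.015 m and y of brush in the frame of rack between 0.081 and 0.111 m and z of brush in the frame of rack between 0.008 and 0.018 m)) and x of opener in the frame of rack between -0.015 and 0.015 m and y of opener in the frame of rack between -0.015 and 0.015 m and z of opener in the frame of rack between 0.008 and 0.022 m and angle between mug's own z axis and vertical below 0.1 rad and angle between brush's own z axis and vertical below 0.15 rad and (angle between opener's own z axis and vertical below 0.15 rad or angle between opener's own z axis and vertical above 2.99 rad) and angle between the x axis of each of opener, brush and the x axis of rack, either way round below 0.26 rad and horizontal distance between lid and teapot below 0.008 m and z of lid in the frame of teapot between 0.068 and 0.076 m and angle between lid's own z axis and vertical below 0.08 rad and linear speed of each of lid, mug, opener, brush below 0.02 m/s); the robot touches nothing.
It fails at once if teapot or soap dish moved by more than 15 mm (distance of any of teapot, soap_dish from where it was at the start of the episode above 0.015 m).
It fails at once if plant or jar moved by more than 15 mm (distance of any of plant, jar from where it was at the start of the episode above 0.015 m).
It fails at once if lid, mug, opener or brush dropped (falling free of the fingers faster than 0.6 m/s) ((linear speed of lid above 0.6 m/s and contact force between lid and the fingers below 0.05 N) or (linear speed of mug above 0.6 m/s and contact force between mug and the fingers below 0.05 N) or (linear speed of opener above 0.6 m/s and contact force between opener and the fingers below 0.05 N) or (linear speed of brush above 0.6 m/s and contact force between brush and the fingers below 0.05 N)).
It also fails if it takes over 120 s, if anything falls off the work surface, if the arm or the gripper's body presses on something with over 40 N, if the wrist force passes 120 N, or if a joint passes its speed limit or range.

### The arm

A 6-joint arm with a two-finger parallel gripper is mounted at the origin on the work surface. World frame = base frame: x ahead of the robot, y to its left, z up, the work surface at z = 0. Lengths are in mm, angles in rad, forces in N, time in s.
With the tool pointing down it reaches from about 300 to 875 mm from the base axis. Payload 6.4 kg.
Tool frame: the origin (TCP) lies midway between the tips of the shut fingers; the grasp point (between the pads) lies 19 mm behind it; y points along the fingers, x is the direction in which the jaws open and shut, and the axes are right-handed (so a half turn about y gives the same grasp; the last joint's range is limited). The gripper opens to 85 mm and grips with 20 to 120 N. Pads are 22 mm wide; open, the fingers measure 114 mm over their backs; the gripper's body (76 mm by 85 mm) begins 54 mm behind the grasp point. The pads swing forward as they close: fully open they stand 13 mm farther back than shut.
Start: joints at [0.949, 0.181, 1.607, -0, 1.354, -0.206], TCP at [232.245, 526.026, 231.288] pointing down, gripper open.
Joint ranges: [-2.99, 2.99], [-0.89, 2.07], [0.3, 2.58], [-1.14, 4.28], [0, 2.63], [-3.12, 3.12]. Speed limits (rad/s): [2.57, 2.57, 3.01, 3.14, 3.14, 3.14].

### API

Orientations are given as a 3x3 rotation matrix whose columns are the frame's x, y, z axes.
In Python, from station import env, vision gives the robot as it stands.
- The arm moves only by the tool play_rows, never from a script. Its argument "deltas" is a list that holds one entry, the list of rows, each a list of 4 numbers: the shift along the tool's x, y, z in mm, then the turn about the tool's y in degrees. In form: [[[dx, dy, dz, roll], ...]]. A call has exactly 8 rows; each row shifts and turns the commanded pose from where the row before left it, along the tool's axes as they then stand; what a row does not reach is not made up. A row lasts 1/12 s, in which the tool goes at most 41.7 mm and 7.16 degrees, less where a joint would pass 70% of its speed; a pose out of reach is approached as far as the arm can. A call is refused whole if a number of a shift passes 41.7 or a number of a turn 7.16, either way. A call with a gripper value outside its range is refused whole. "fingers" is the opening, from 0 (shut) to 1 (fully open), set as the call begins (left out, the last holds). The fingers move at their own pace and stop on an object; "grip_force" is the grip in N (left out, the last holds). Time passes only in rows, so rows that do not move let the fingers close, or fill a call up. It gives the time, the measured TCP pose, the force and the opening at its end, in the units of the state.
- env.observe(): the state, without advancing time (a new reading comes with each control period).
- vision.read_camera(name): name is "scene" or "top" or "wrist"; returns the picture (384x512x3 uint8, red, green, blue); there is no depth.
- vision.camera_info(name): a dict with "intrinsics" (3x3 intrinsics, pixels), "origin" and "attitude" of the camera in the world; the wrist camera has in their place "mount" (4x4, takes a point from camera to tool coordinates, whose origin is the TCP and whose axes are the tool frame's). Camera axes: x right, y up, looking along -z (the intrinsics and any distortion apply to the point x, -y, -z); pixel columns grow to the right and rows downward; lengths in mm; the calibration is good to about 2 mm. A picture is of the moment at which its call begins: read the wrist's pose just before it. camera_info takes no time and is no camera call.
- env.job_done(): hands the job in, once; it reports no verdict.
The state is a dict: "time_s": time; "joints": joint angles; "qd": joint speeds; "joint_torque": joint torques, N m; "position": TCP position; "orientation": TCP orientation; "force": force on the tool from outside, world axes, zero at the start; "torque": the same for the moment, N m; "opening": finger opening in mm.
Only numpy, scipy, OpenCV 4.12 (cv2) and the standard library are available. Lean on these libraries where they do the work, as an engineer would, in place of code of your own. Each camera call takes 0.05 s, during which the arm holds its last target.

## Working session

There is one attempt and no reset: what is moved stays moved. The work goes in short steps, Python scripts to look and compute and a tool call to move; the robot and the scene stay as the last step left them, time stands still between calls to the robot, and variables do not carry over. Pictures are saved under pics/ and viewed, and the job is handed in when it is done.

Besides the shell and the picture viewer there is one more tool, called by a JSON object that holds its "method" and its "body", one argument or row to a line. play_rows: Moves the arm, as the interface text tells. Its arguments: {"type":"object","properties":{"deltas":{"type":"array","items":{"type":"array","items":{"type":"array","items":{"type":"number"}}}},"fingers":{"type":"number"},"grip_force":{"type":"number"}},"required":["deltas"]}

```bash
ls; mkdir -p pics; python3 - <<'E'
from station import env, vision
import cv2
s=env.observe(); print(s)
for n in ["scene","top","wrist"]:
    im=vision.read_camera(n); cv2.imwrite(f"pics/{n}0.png",im[:,:,::-1]); print(n,vision.camera_info(n))
E
```

```text
pics
{'time_s': 0.0, 'joints': array([ 9.48692423e-01,  1.81548677e-01,  1.60799722e+00, -1.51843978e-05,
        1.35378922e+00, -2.06300348e-01]), 'qd': array([-1.01597159e-04, -7.84299832e-04, -1.35705413e-05, -1.08725317e-03,
       -2.23419282e-03,  8.74108134e-04]), 'joint_torque': array([-1.54245910e-03, -4.44865930e+01, -3.51342452e+01, -4.01683037e-04,
        8.83716886e-03,  3.00581644e-05]), 'position': array([231.92083721, 525.55764345, 230.38506735]), 'orientation': array([[ 4.03921287e-01, -1.00336239e-03, -9.14793194e-01],
       [ 9.14792148e-01, -1.42465956e-03,  4.03922388e-01],
       [-1.70854940e-03, -9.99998482e-01,  3.42417710e-04]]), 'force': array([-0.03615372, -0.55144952, -0.3787644 ]), 'torque': array([-0.03859561, -0.03070859, -0.03059105]), 'opening': 85.62954818748386}
scene {'intrinsics': array([[386.89750035,   0.        , 252.26226353],
       [  0.        , 386.89750035, 191.00027645],
       [  0.        ,   0.        ,   1.        ]]), 'origin': array([1092.57132726,  687.87453836,  619.17648296]), 'attitude': array([[-0.80145871, -0.33022214,  0
[... 368 characters left out ...]
 7.79154026e-03,  9.95216345e-01, -9.73843890e-02],
       [-9.99969381e-01,  7.68367536e-03, -1.48260300e-03],
       [-7.27240705e-04,  9.73929589e-02,  9.95245740e-01]])}
wrist {'intrinsics': array([[330.97104578,   0.        , 258.64242947],
       [  0.        , 330.97104578, 196.02671216],
       [  0.        ,   0.        ,   1.        ]]), 'mount': array([[ 9.99999529e-01,  9.03040032e-04,  3.57022716e-04,
        -3.44960055e-01],
       [ 4.85397742e-05,  3.20719903e-01, -9.47174082e-01,
        -1.41973647e+02],
       [-9.69840404e-04,  9.47173653e-01,  3.20719708e-01,
         8.24369903e+01],
       [ 0.00000000e+00,  0.00000000e+00,  0.00000000e+00,
         1.00000000e+00]])}
```

View pics/top0.png

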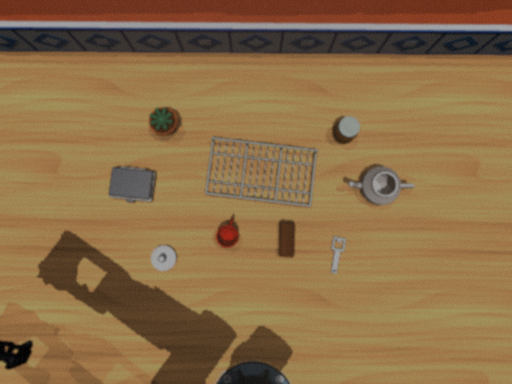

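View pics/scene0.png

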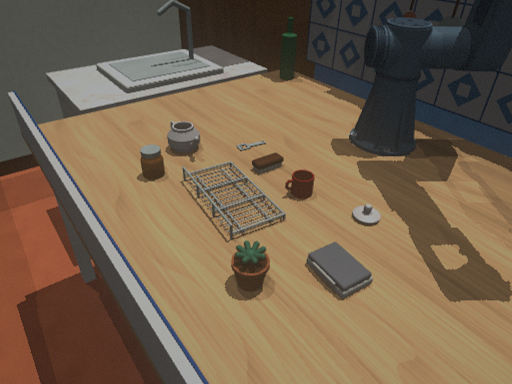

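View pics/wrist0.png

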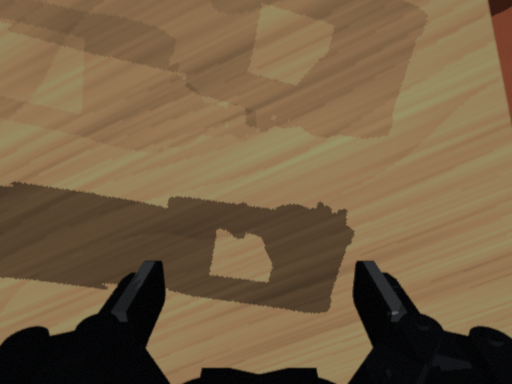

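```bash
cat > h.py <<'E'
import numpy as np, cv2
from station import env, vision
def cam(n,s=None):
    c=vision.camera_info(n); K=c["intrinsics"]
    if n=="wrist":
        M=c["mount"]; R=s["orientation"]@M[:3,:3]; o=s["position"]+s["orientation"]@M[:3,3]
    else: R=c["attitude"]; o=c["origin"]
    return K,np.array(R),np.array(o)
def bp(C,u,v,z):
    K,R,o=C; d=R@np.array([(u-K[0,2])/K[0,0],-(v-K[1,2])/K[1,1],-1.0]); return (o+d*(z-o[2])/d[2])
def pj(C,P):
    K,R,o=C; q=(np.atleast_2d(P)-o)@R; q=q*[1,-1,-1]; return np.c_[K[0,0]*q[:,0]/q[:,2]+K[0,2],K[1,1]*q[:,1]/q[:,2]+K[1,2]]
def crop(im,u0,v0,u1,v1,k,name):
    c=cv2.resize(im[v0:v1,u0:u1],None,fx=k,fy=k,interpolation=cv2.INTER_CUBIC); cv2.imwrite("pics/"+name,c)
E
python3 - <<'E'
from h import *
im=cv2.imread("pics/top0.png")
crop(im,100,120,260,280,5,"t1.png") if 0 else None
crop(im,95,130,255,280,4,"ta.png"); crop(im,250,130,420,280,4,"tb.png")
print(vision.camera_info("top").keys())
E
```

```text
dict_keys(['intrinsics', 'origin', 'attitude'])
```

View pics/ta.png

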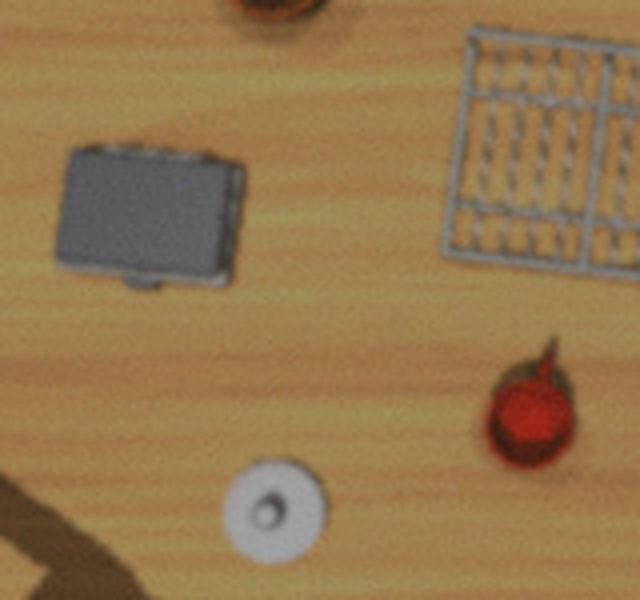

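View pics/tb.png

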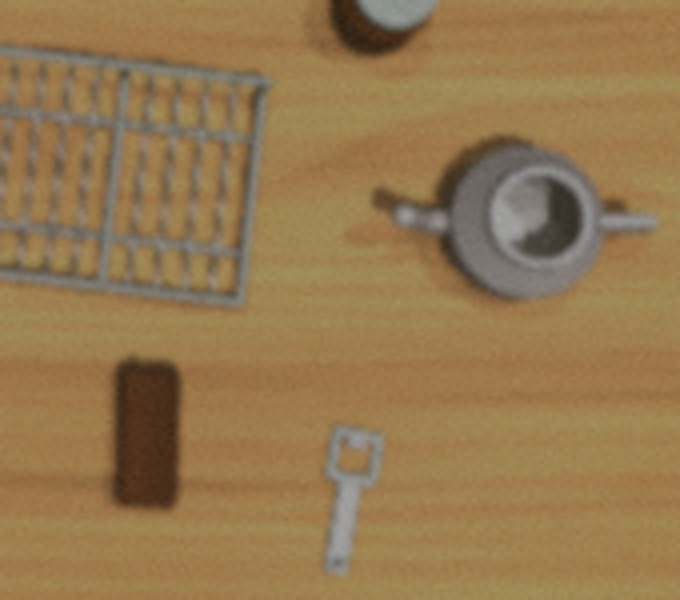

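```bash
cat > m1.py <<'E'
from h import *
C=cam("top")
def A(x,y,z): return bp(C,95+(x+.5)/4-.5,130+(y+.5)/4-.5,z)
def B(x,y,z): return bp(C,250+(x+.5)/4-.5,130+(y+.5)/4-.5,z)
print("lid",A(274,512,10),"knob",A(267,511,36))
print("mug",A(530,414,58), "handle",A(552,345,45))
fl,bl,fr,br=A(446,254,22),A(472,31,47),B(240,300,22),B(264,76,47)
print("rack",fl,bl,fr,br)
print("teapot rim",B(539,216,80),"spout",B(403,214,60),"handle",B(655,221,60))
print("brush",[B(*p,32) for p in [(119,364),(179,367),(175,505),(115,503)]])
print("opener",[B(*p,6) for p in [(337,571),(356,430),(354,456),(345,518)]])
E
python3 m1.py
```

```text
lid [385.12512962 248.18394715  10.        ] knob [387.56676382 247.4251816   36.        ]
mug [453.87187979  70.56888994  58.        ] handle [499.8652388   57.29414544  45.        ]
rack [562.39757839 132.27229077  22.        ] [713.16682075 114.52824668  47.        ] [ 532.93358919 -152.47993429   22.        ] [ 684.20861047 -166.37480475   47.        ]
teapot rim [ 586.45362742 -341.5909401    80.        ] spout [ 589.17202863 -256.81007405   60.        ] handle [ 585.77352268 -424.85989484   60.        ]
brush [array([488.3384205 , -68.99729469,  32.        ]), array([ 486.62732156, -109.68056558,   32.        ]), array([ 394.06578462, -106.89691181,   32.        ]), array([395.08039693, -66.52683728,  32.        ])]
opener [array([ 348.56275251, -220.09422187,    6.        ]), array([ 444.61098563, -234.15897368,    6.        ]), array([ 426.79468923, -232.58537076,    6.        ]), array([ 384.49436661, -225.94471883,    6.        ])]
```

```bash
cat > ov.py <<'E'
from h import *
import sys
def fr(p,yaw,P):
    c,s=np.cos(yaw),np.sin(yaw); P=np.atleast_2d(np.array(P,float)); R=np.array([[c,-s,0],[s,c,0],[0,0,1]]); return P@R.T+[p[0],p[1],p[2] if len(p)>2 else 0]
def circ(r,z,n=48): t=np.linspace(0,2*np.pi,n+1); return np.c_[r*np.cos(t),r*np.sin(t),0*t+z]
def box(x0,x1,y0,y1,z): return [[x0,y0,z],[x1,y0,z],[x1,y1,z],[x0,y1,z],[x0,y0,z]]
M={"lid":[circ(35,11),circ(10,32)],"mug":[circ(30,58),circ(30,0),[[0,30,52],[0,52,52],[0,52,20],[0,30,20]]],
"opener":[box(-50,14,-8,8,6),box(12,50,-18,18,6)],"brush":[box(-47.5,47.5,-21,21,32),box(-47.5,47.5,-21,21,14)],
"rack":[[[-75,-144,22],[-75,144,22]],[[75,-144,47],[75,144,47]],[[-75,-144,22],[75,-144,22]],[[-75,144,22],[75,144,22]],[[-75,-48,22],[75,-48,22]],[[-75,48,22],[75,48,22]]],
"teapot":[circ(34,80),circ(28,80),circ(52,40),[[0,52,50],[0,95,60]],[[0,-52,50],[0,-95,50]]],
"soap_dish":[box(-45,45,-60,60,33)]}
def draw(n,im,poses,reg,k,name,s=None):
    C=cam(n,s); u0,v0,u1,v1=reg
    c=cv2.resize(im[v0:v1,u0:u1],None,fx=k,fy=k,interpolation=cv2.INTER_CUBIC)
    for o,(p,yaw) in poses.items():
        for l in M[o]:
            q=(pj(C,fr(p,yaw,l))-[u0,v0]+.5)*k-.5
            cv2.polylines(c,[np.round(q).astype(int)],False,(0,255,0),1,cv2.LINE_AA)
    cv2.imwrite("pics/"+name,c)
E
cat > poses.py <<'E'
import numpy as np
poses={"lid":((385.5,248),0),"mug":((454,70.5),-.28-np.pi/2),"opener":((396.5,-227),-.145),"brush":((441,-88),-.02),
"rack":((623,-18),-.104),"teapot":((586.5,-341),.0)}
E
python3 - <<'E'
from ov import *; from poses import poses
im=cv2.imread("pics/top0.png")
draw("top",im,poses,(140,130,330,280),4,"o1.png")
draw("top",im,poses,(270,130,420,280),4,"o2.png")
im=cv2.imread("pics/scene0.png")
draw("scene",im,poses,(130,100,400,300),2.96,"o3.png")
E
```

```text
(no output)
```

View pics/o1.png

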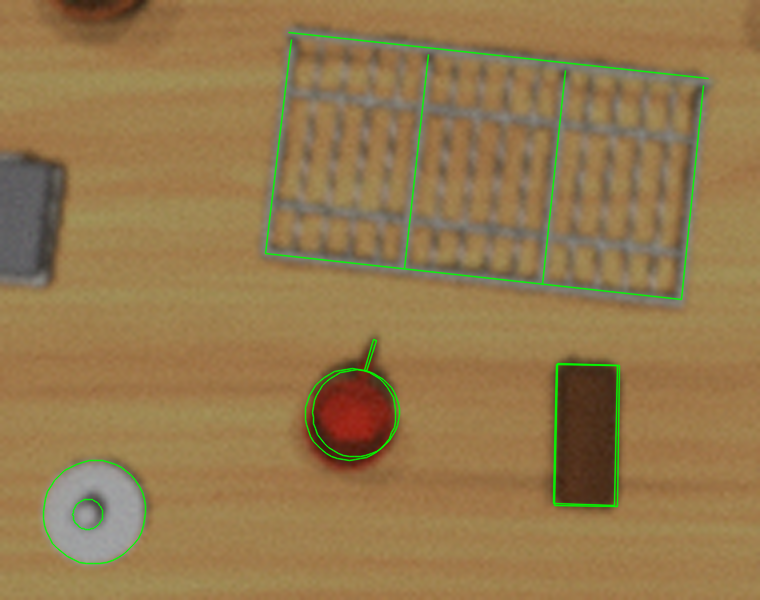

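View pics/o2.png

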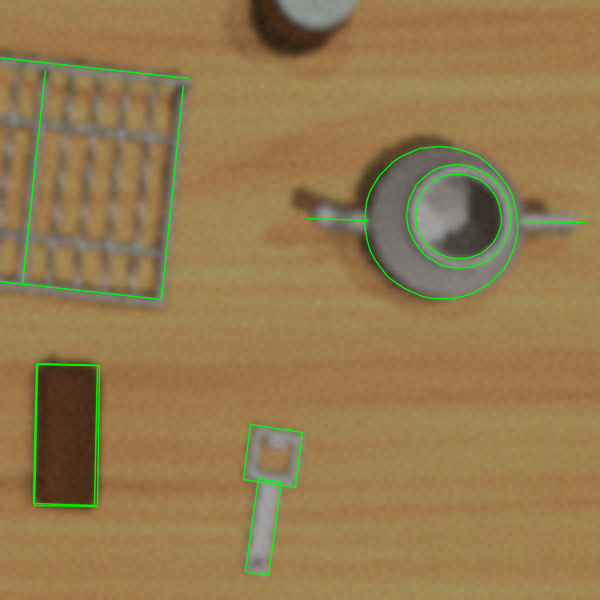

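View pics/o3.png

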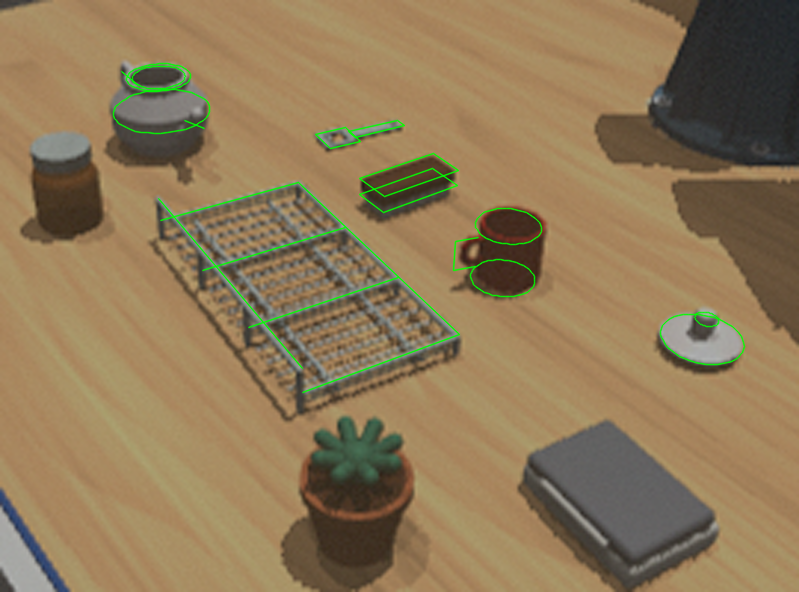

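```bash
cat > go.py <<'E'
from h import *
import sys
# usage: go.py x y [z] [yaw]
s=env.observe(); R=s["orientation"]; p=s["position"]; a=[float(v) for v in sys.argv[1:]]
yaw=np.arctan2(R[1,0],R[0,0])
t=np.array([a[0],a[1],a[2] if len(a)>2 else p[2]])
if len(a)>3:
    d=(a[3]-yaw+np.pi/2)%np.pi-np.pi/2
    print("roll deg",np.degrees(-d)); c,q=np.cos(d),np.sin(d); R=np.array([[c,-q,0],[q,c,0],[0,0,1]])@R
print("t",s["time_s"],"p",p.round(1),"yaw",round(yaw,3),"j6",s["joints"][5].round(2),"F",s["force"].round(1),"open",round(s["opening"],1))
print("tool d",(R.T@(t-p)).round(1))
E
python3 go.py 385.5 248 90
```

```text
t 0.15 p [232.  525.7 230.6] yaw 1.155 j6 -0.21 F [0.9 0.1 0.6] open 85.2
tool d [-191.8  140.8 -252.6]
```

{"method": "play_rows", "body": {
  "deltas": [
    [[-12,5,-16,0],[-28,12,-30,0],[-28,12,-30,0],[-28,12,-30,0],[-28,12,-30,0],[-28,12,-30,0],[-20,5,-30,0],[-12,5,-16,0]]
  ]
}}

```text
time_s: 0.82
position: [350.6, 273.9, 157.1]
orientation: [[0.405, -0.0, -0.914], [0.914, -0.001, 0.405], [-0.001, -1.0, -0.0]]
force: [1.1, -0.2, 0.1]
opening: 85.7
```

```bash
python3 go.py 385.5 248 90
```

```text
t 0.8167 p [350.6 273.9 157.1] yaw 1.153 j6 -0.76 F [ 1.1 -0.2  0.1] open 85.7
tool d [ -9.5  67.1 -42.4]
```

{"method": "play_rows", "body": {
  "deltas": [
    [[-2,10,-8,0],[-2,10,-10,0],[-2,10,-10,0],[-2,10,-8,0],[-1.5,10,-6.4,0],[0,10,0,0],[0,6,0,0],[0,0,0,0]]
  ],
  "fingers": 0.6
}}

```text
time_s: 1.48
position: [383.1, 251.0, 89.9]
orientation: [[0.403, -0.004, -0.915], [0.915, -0.001, 0.403], [-0.002, -1.0, 0.003]]
force: [-1.5, 0.1, 0.1]
opening: 51.2
```

```bash
cat > look.py <<'E'
from ov import *; from poses import poses
import sys
n=sys.argv[1]; cams=sys.argv[2:] or ["wrist"]
for c in cams:
    s=env.observe(); im=vision.read_camera(c)[:,:,::-1].copy(); cv2.imwrite(f"pics/{n}_{c}_raw.png",im)
    P={k:v for k,v in poses.items()}
    if c=="wrist":
        C=cam(c,s); P={k:v for k,v in P.items() if ((np.array([*v[0][:2],0])-C[2])@C[1])[2]<-60}
    draw(c,im,P,(0,0,512,384),1.5,f"{n}_{c}.png",s)
E
python3 go.py 385.5 248 90; python3 look.py l1
```

```text
t 1.4833 p [383.1 251.   89.9] yaw 1.156 j6 -0.84 F [-1.5  0.1  0.1] open 51.2
tool d [-1.8 -0.1 -3.4]
```

View pics/l1_wrist.png

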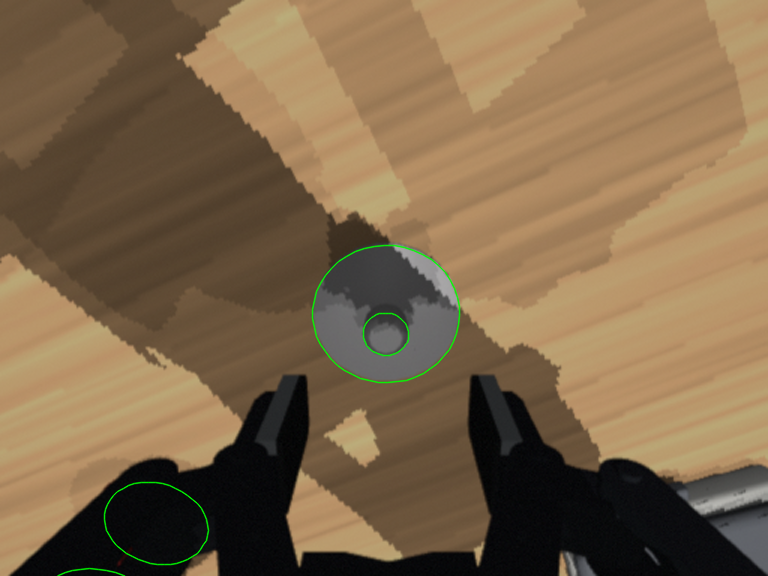

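{"method": "play_rows", "body": {
  "deltas": [
    [[-0.9,5,-1.7,0],[-0.9,10,-1.7,0],[0,12,0,0],[0,12,0,0],[0,12,0,0],[0,10,0,0],[0,6,0,0],[0,3,0,0]]
  ]
}}

```text
time_s: 2.2
position: [386.6, 247.8, 20.8]
orientation: [[0.404, -0.001, -0.915], [0.915, -0.0, 0.404], [-0.001, -1.0, 0.001]]
force: [0.5, 0.4, -0.1]
opening: 51.0
```

```bash
python3 go.py 385.5 248 19; python3 look.py l2
```

```text
t 2.2 p [386.6 247.8  20.8] yaw 1.155 j6 -0.84 F [ 0.5  0.4 -0.1] open 51.0
tool d [-0.3  1.8  1. ]
```

View pics/l2_wrist.png

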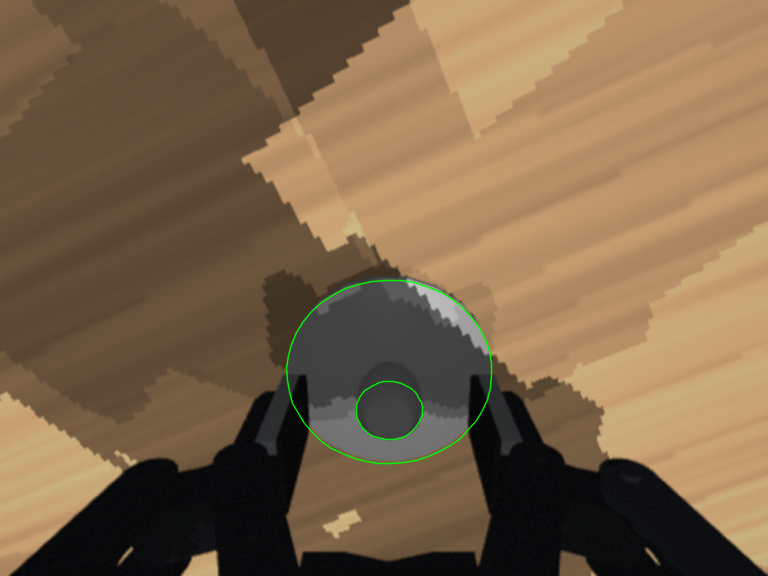

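{"method": "play_rows", "body": {
  "deltas": [
    [[-0.3,1.3,1,0],[0,1,0,0],[0,0,0,0],[0,0,0,0],[0,0,0,0],[0,0,0,0],[0,0,0,0],[0,0,0,0]]
  ],
  "fingers": 0,
  "grip_force": 30
}}

```text
time_s: 2.92
position: [386.5, 248.3, 19.9]
orientation: [[0.404, 0.001, -0.915], [0.915, 0.0, 0.404], [0.0, -1.0, -0.0]]
force: [-1.2, -0.4, 3.8]
opening: 18.6
```

```bash
python3 go.py 385.5 248 19; python3 look.py l3
```

```text
t 2.9167 p [386.5 248.3  19.9] yaw 1.155 j6 -0.84 F [-1.2 -0.4  3.8] open 18.6
tool d [-0.6  0.9  0.8]
```

View pics/l3_wrist.png

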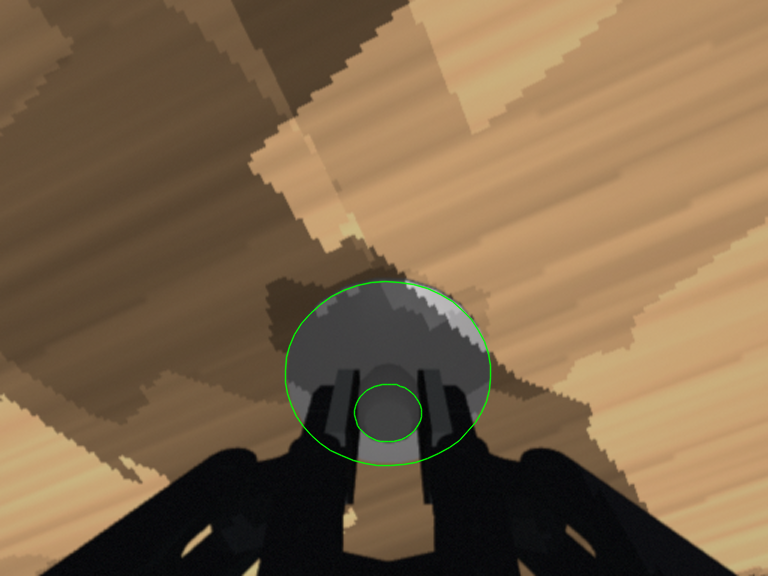

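{"method": "play_rows", "body": {
  "deltas": [
    [[0,-2,0,0],[0,-4,0,0],[0,-10,0,0],[0,-16,0,0],[0,-20,0,0],[0,-20,0,0],[0,-20,0,0],[0,-16,0,0]]
  ]
}}

```text
time_s: 3.63
position: [386.4, 248.3, 129.7]
orientation: [[0.404, 0.002, -0.915], [0.915, 0.001, 0.404], [0.001, -1.0, -0.001]]
force: [0.3, 0.6, -1.3]
opening: 18.6
```

```bash
python3 go.py 586.5 -341 160; python3 look.py l4
```

```text
t 3.6333 p [386.4 248.3 129.7] yaw 1.155 j6 -0.84 F [ 0.3  0.6 -1.3] open 18.6
tool d [-458.3  -30.3 -421.1]
```

View pics/l4_wrist.png

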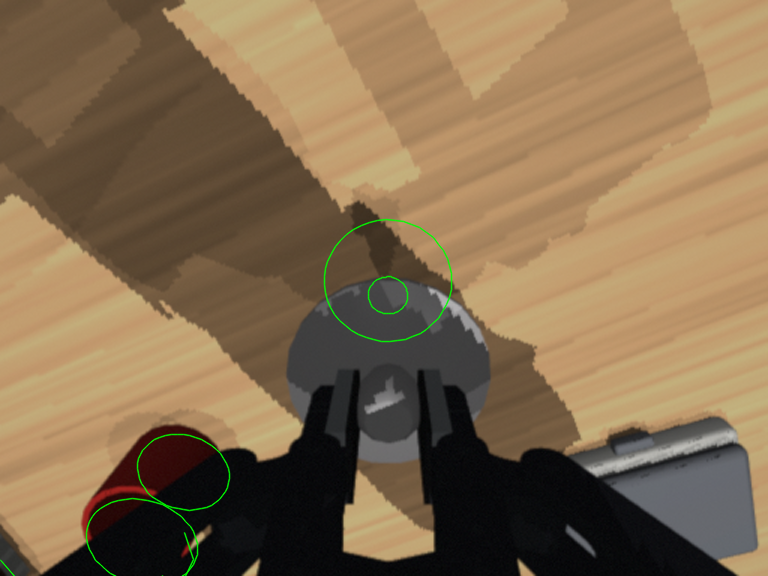

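{"method": "play_rows", "body": {
  "deltas": [
    [[-6,-5,-6,0],[-13,-5,-12,0],[-20,-5,-18,0],[-25,-5,-23,0],[-27,-5,-25,0],[-27,-5,-25,0],[-27,0,-25,0],[-27,0,-25,0]]
  ]
}}

```text
time_s: 4.35
position: [461.8, 24.4, 157.1]
orientation: [[0.404, -0.001, -0.915], [0.915, 0.0, 0.404], [-0.0, -1.0, 0.001]]
force: [1.1, 1.5, -1.3]
opening: 18.6
```

{"method": "play_rows", "body": {
  "deltas": [
    [[-27,0,-25,0],[-27,0,-25,0],[-27,0,-25,0],[-27,0,-25,0],[-27,0,-25,0],[-27,0,-25,0],[-27,0,-25,0],[-24,0,-22,0]]
  ]
}}

```text
time_s: 5.02
position: [555.5, -250.5, 156.1]
orientation: [[0.405, -0.002, -0.914], [0.914, 0.001, 0.405], [0.0, -1.0, 0.002]]
force: [0.4, 0.0, -0.5]
opening: 18.4
```

```bash
python3 go.py 586.5 -341 125
```

```text
t 5.0167 p [ 555.5 -250.5  156.1] yaw 1.154 j6 -1.77 F [ 0.4  0.  -0.5] open 18.4
tool d [-70.2  31.  -65. ]
```

{"method": "play_rows", "body": {
  "deltas": [
    [[-18,0,-17,0],[-16,3,-15,0],[-13,5,-12,0],[-10,6,-9,0],[-7,6,-6,0],[-4,5,-4,0],[-2,3,-2,0],[0,2,0,0]]
  ]
}}

```text
time_s: 5.68
position: [586.9, -338.0, 126.4]
orientation: [[0.404, -0.001, -0.915], [0.915, 0.001, 0.404], [0.0, -1.0, 0.002]]
force: [1.1, -0.8, -0.5]
opening: 18.7
```

```bash
python3 go.py 586.5 -341 125; sed -i 's/"lid":((385.5,248),0)/"lid":((586,-341,107),0)/; s/"mug":((454,70.5)/"mug":((450.5,70.5)/' poses.py; python3 look.py l5 wrist top scene; python3 - <<'E'
from h import *
crop(cv2.imread("pics/l5_scene_raw.png"),130,70,260,170,6,"l5s.png")
E
```

```text
t 5.6833 p [ 586.9 -338.   126.4] yaw 1.155 j6 -1.85 F [ 1.1 -0.8 -0.5] open 18.7
tool d [-2.9  1.4 -0.9]
```

View pics/l5_wrist.png

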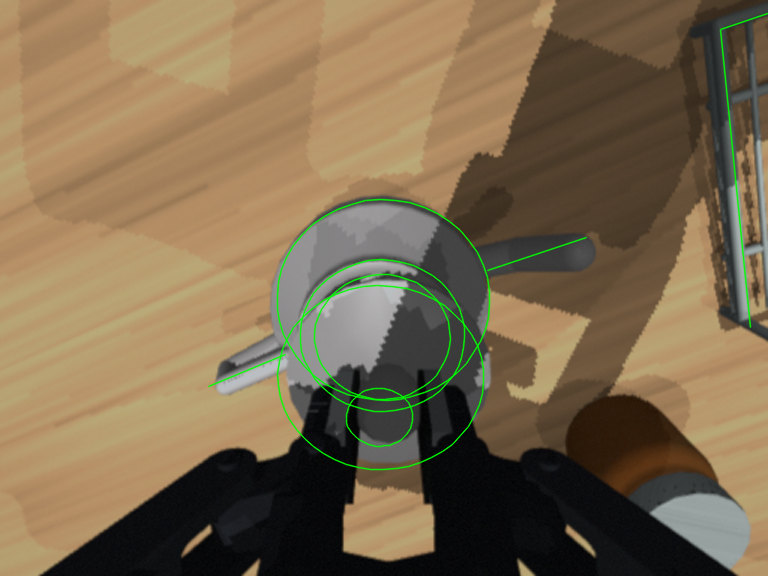

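View pics/l5s.png

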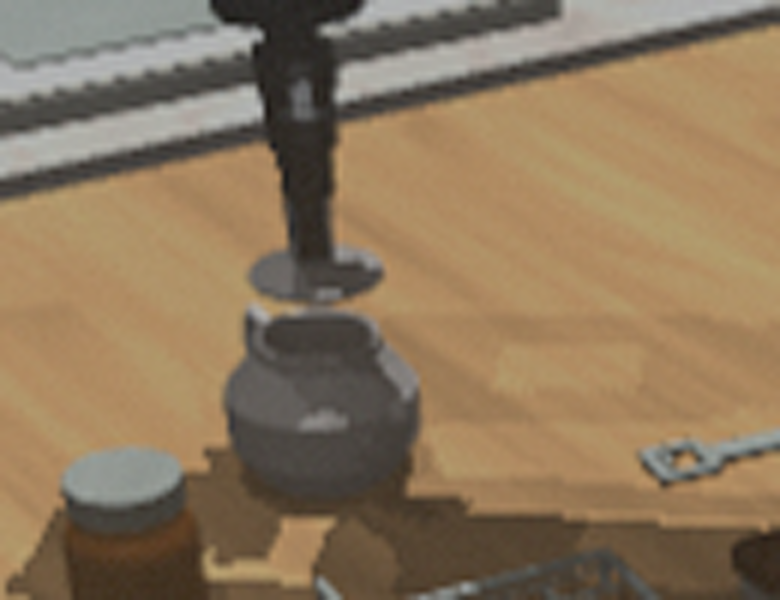

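{"method": "play_rows", "body": {
  "deltas": [
    [[-1.5,2,-0.5,0],[-1.7,4,-0.5,0],[0,5,0,0],[0,5,0,0],[0,4,0,0],[0,4,0,0],[0,3,0,0],[0,2,0,0]]
  ]
}}

```text
time_s: 6.5
position: [586.8, -341.2, 97.7]
orientation: [[0.404, -0.001, -0.915], [0.915, 0.001, 0.404], [0.0, -1.0, 0.001]]
force: [-0.6, -0.5, -1.0]
opening: 18.3
```

```bash
python3 go.py 586.5 -341 92
```

```text
t 6.5 p [ 586.8 -341.2   97.7] yaw 1.155 j6 -1.86 F [-0.6 -0.5 -1. ] open 18.3
tool d [0.1 5.7 0.4]
```

{"method": "play_rows", "body": {
  "deltas": [
    [[0,1.5,0,0],[0,1,0,0],[0,1,0,0],[0,0.8,0,0],[0,0.5,0,0],[0,0.5,0,0],[0,0.3,0,0],[0,0,0,0]]
  ]
}}

```text
time_s: 7.17
position: [587.1, -341.5, 92.9]
orientation: [[0.404, 0.0, -0.915], [0.915, -0.0, 0.404], [-0.0, -1.0, -0.0]]
force: [0.0, -0.3, -1.3]
opening: 18.5
```

```bash
python3 go.py 586.5 -341 92;python3 look.py l6 wrist
```

```text
t 7.1667 p [ 587.1 -341.5   92.9] yaw 1.155 j6 -1.86 F [ 0.  -0.3 -1.3] open 18.5
tool d [0.2 0.9 0.7]
```

View pics/l6_wrist.png

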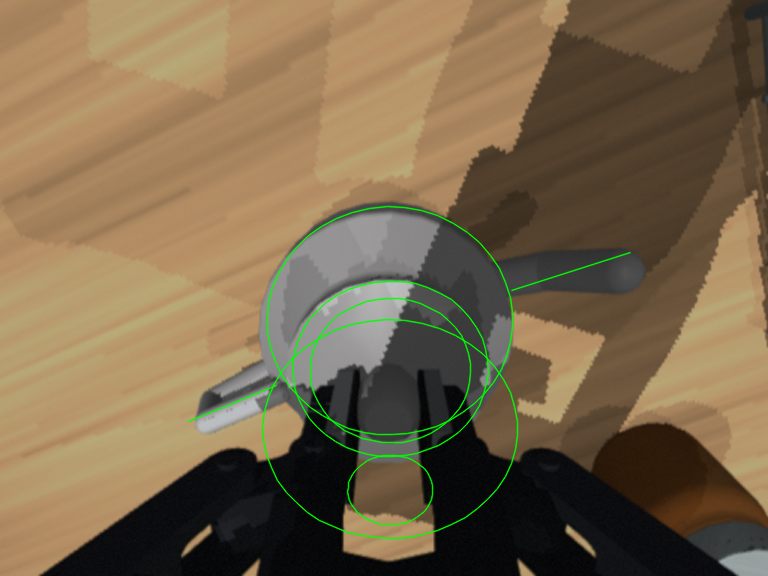

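{"method": "play_rows", "body": {
  "deltas": [
    [[0,0.5,0,0],[0,0.4,0,0],[0,0.3,0,0],[0,0.3,0,0],[0,0.3,0,0],[0,0,0,0],[0,0,0,0],[0,0,0,0]]
  ]
}}

```text
time_s: 7.88
position: [587.2, -341.5, 91.9]
orientation: [[0.404, 0.0, -0.915], [0.915, -0.0, 0.404], [-0.0, -1.0, -0.0]]
force: [-3.1, 1.0, 3.8]
opening: 18.3
```

{"method": "play_rows", "body": {
  "deltas": [
    [[0,0,0,0],[0,0,0,0],[0,0,0,0],[0,0,0,0],[0,0,0,0],[0,-5,0,0],[0,-15,0,0],[0,-20,0,0]]
  ],
  "fingers": 0.5
}}

```text
time_s: 8.55
position: [586.1, -340.7, 130.5]
orientation: [[0.404, -0.003, -0.915], [0.915, 0.002, 0.404], [0.001, -1.0, 0.003]]
force: [0.7, 0.0, 0.3]
opening: 42.6
```

{"method": "play_rows", "body": {
  "deltas": [
    [[0,-20,0,0],[0,-20,0,0],[0,-10,0,0],[0,0,20,0],[0,0,30,0],[0,0,30,0],[0,0,20,0],[0,0,0,0]]
  ]
}}

```text
time_s: 9.22
position: [492.8, -299.3, 181.3]
orientation: [[0.404, -0.002, -0.915], [0.915, 0.001, 0.404], [0.0, -1.0, 0.002]]
force: [0.8, -1.4, 0.2]
opening: 42.3
```

```bash
python3 go.py 399.5 -227.5 60 1.426;sed -i 's/"lid":((586,-341,107),0)/"lid":((587,-341.5,72),0)/' poses.py;python3 look.py l7 wrist scene; python3 - <<'E'
from h import *
crop(cv2.imread("pics/l7_scene_raw.png"),130,70,260,170,6,"l7s.png")
E
```

```text
roll deg -15.542000956835622
t 9.2167 p [ 492.8 -299.3  181.3] yaw 1.155 j6 -1.91 F [ 0.8 -1.4  0.2] open 42.3
tool d [ 57.5 121.6 102.4]
```

View pics/l7_wrist.png

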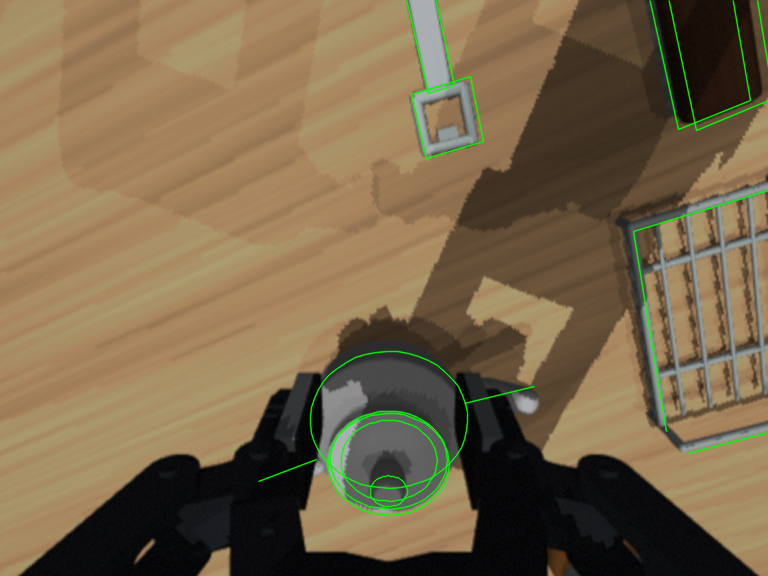

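View pics/l7s.png

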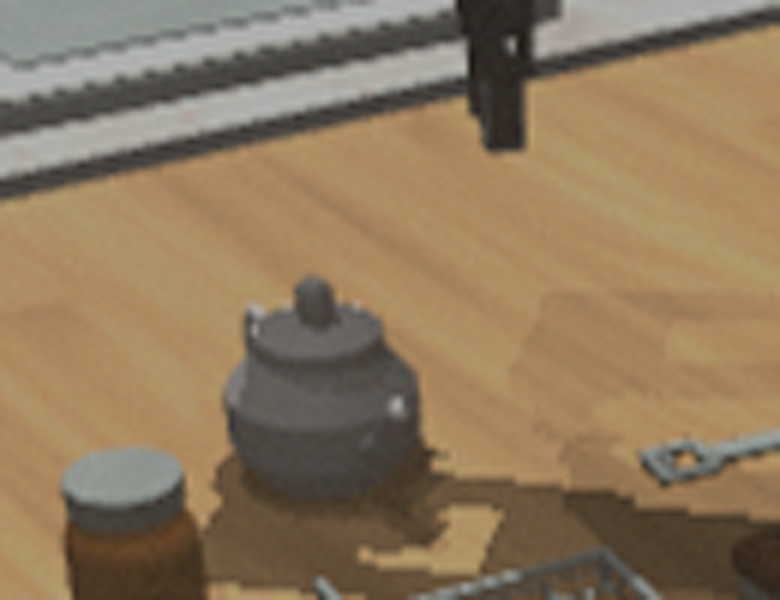

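{"method": "play_rows", "body": {
  "deltas": [
    [[0,10,0,-5.2],[0,15,0,-5.2],[0,15,0,-5.1],[10,15,18,0],[14,15,25,0],[14,15,25,0],[12,10,22,0],[7.5,5,12,0]]
  ]
}}

```text
time_s: 9.98
position: [401.3, -227.5, 79.4]
orientation: [[0.144, -0.003, -0.99], [0.99, 0.003, 0.144], [0.002, -1.0, 0.003]]
force: [-0.5, -0.0, -0.9]
opening: 43.2
```

```bash
python3 go.py 399.5 -227.5 60 1.426;python3 look.py p1 wrist
```

```text
roll deg -0.007284176506024905
t 9.9833 p [ 401.3 -227.5   79.4] yaw 1.426 j6 -2.2 F [-0.5 -0.  -0.9] open 43.2
tool d [-0.2 19.4  1.7]
```

View pics/p1_wrist.png

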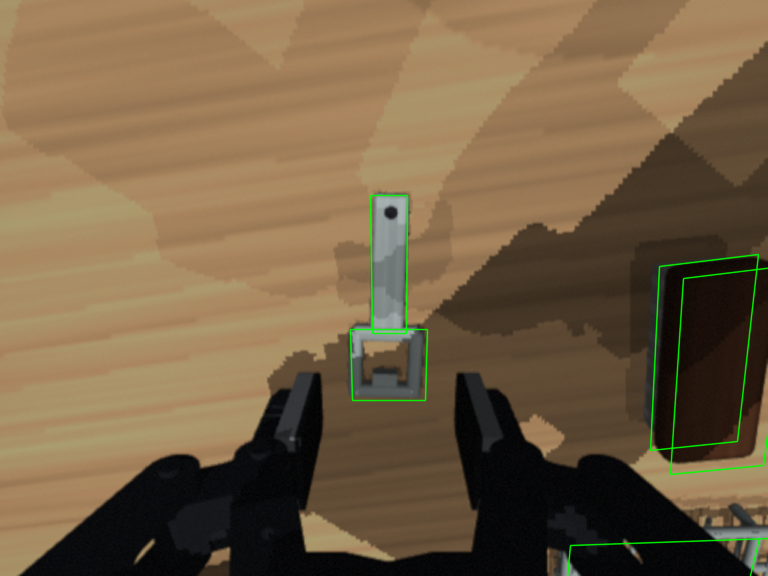

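{"method": "play_rows", "body": {
  "deltas": [
    [[0,10,0.8,0],[0,12,0.8,0],[0,12,0.8,0],[0,12,0,0],[0,10,0,0],[0,6,0,0],[0,4,0,0],[0,2,0,0]]
  ],
  "fingers": 0.3
}}

```text
time_s: 10.7
position: [401.0, -229.4, 12.6]
orientation: [[0.145, -0.0, -0.989], [0.989, 0.0, 0.145], [0.0, -1.0, 0.0]]
force: [-0.7, 0.1, 0.6]
opening: 26.0
```

```bash
python3 go.py 399 -227.5 3 1.426;python3 look.py p2 wrist
```

```text
roll deg -0.027947097011622346
t 10.7 p [ 401.  -229.4   12.6] yaw 1.426 j6 -2.2 F [-0.7  0.1  0.6] open 26.0
tool d [1.6 9.6 2.2]
```

View pics/p2_wrist.png

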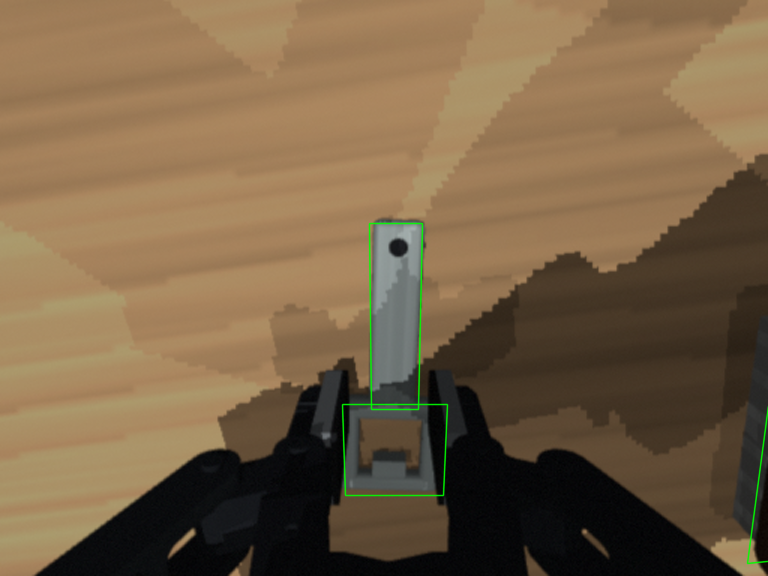

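```bash
python3 go.py 394 -226.9 2 1.426; python3 - <<'E'
from h import *
s=env.observe(); C=cam("wrist",s); 
for q in [(0,0,0),(0,0,11),(0,0,-11),(13,0,0),(-13,0,0)]: print(q,pj(C,s["position"]+s["orientation"]@np.array(q,float))*1.5)
E
```

```text
roll deg -0.030995909136519572
t 10.75 p [ 400.8 -229.3   12.7] yaw 1.425 j6 -2.2 F [-0.  -0.5 -0.2] open 25.8
tool d [ 1.4 10.7  7.1]
(0, 0, 0) [[389.39465066 394.73154573]]
(0, 0, 11) [[389.39306993 364.12920783]]
(0, 0, -11) [[389.39616358 424.02107988]]
(13, 0, 0) [[429.49603898 394.69756937]]
(-13, 0, 0) [[349.29537817 394.76552029]]
```

{"method": "play_rows", "body": {
  "deltas": [
    [[0.7,0,3,0],[0.7,0,4,0],[0,2,0,0],[0,2,0,0],[0,2,0,0],[0,1.5,0,0],[0,1,0,0],[0,0,0,0]]
  ]
}}

```text
time_s: 11.42
position: [393.8, -226.5, 4.3]
orientation: [[0.145, -0.0, -0.989], [0.989, 0.0, 0.145], [0.0, -1.0, 0.0]]
force: [-0.2, -0.1, -0.1]
opening: 25.6
```

```bash
python3 go.py 394 -226.9 2 1.426;python3 look.py p3 wrist
```

```text
roll deg -0.02771323493436948
t 11.4167 p [ 393.8 -226.5    4.3] yaw 1.426 j6 -2.21 F [-0.2 -0.1 -0.1] open 25.6
tool d [-0.3  2.3 -0.3]
```

View pics/p3_wrist.png

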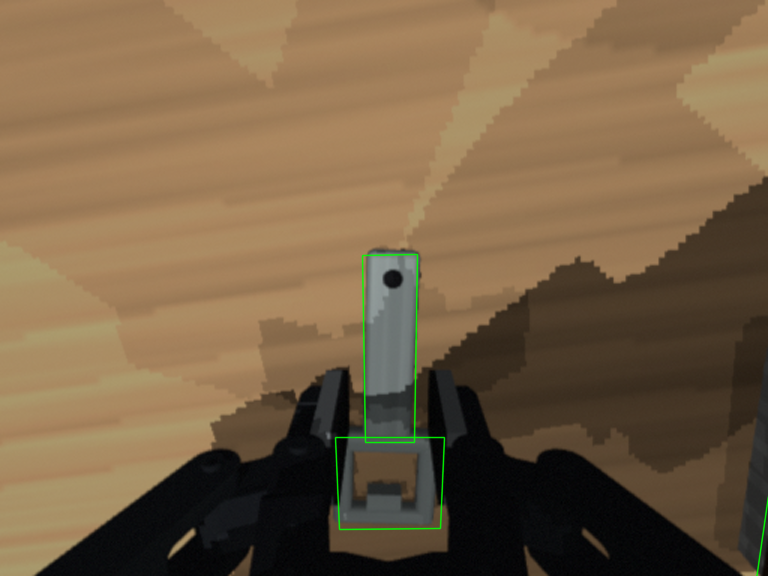

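{"method": "play_rows", "body": {
  "deltas": [
    [[0,0,1.5,0],[0,1,0,0],[0,0.7,0,0],[0,0,0,0],[0,0,0,0],[0,0,0,0],[0,0,0,0],[0,0,0,0]]
  ]
}}

```text
time_s: 12.13
position: [392.4, -226.5, 2.9]
orientation: [[0.145, 0.0, -0.989], [0.989, -0.0, 0.145], [-0.0, -1.0, -0.0]]
force: [-0.1, -0.5, -0.4]
opening: 25.5
```

{"method": "play_rows", "body": {
  "deltas": [
    [[0,0,0,0],[0,0,0,0],[0,0,0,0],[0,0,0,0],[0,0,0,0],[0,0,0,0],[0,0,0,0],[0,0,0,0]]
  ],
  "fingers": 0,
  "grip_force": 40
}}

```text
time_s: 12.8
position: [392.5, -226.6, 3.1]
orientation: [[0.145, 0.0, -0.989], [0.989, -0.0, 0.145], [-0.0, -1.0, -0.0]]
force: [-0.6, 1.4, 5.2]
opening: 14.3
```

{"method": "play_rows", "body": {
  "deltas": [
    [[0,-1,0,0],[0,-3,0,0],[0,-8,0,0],[0,-15,0,0],[0,-20,0,0],[0,-20,0,0],[0,-15,0,0],[0,-10,0,0]]
  ]
}}

```text
time_s: 13.47
position: [393.0, -227.0, 97.0]
orientation: [[0.145, 0.002, -0.989], [0.989, -0.002, 0.145], [-0.002, -1.0, -0.002]]
force: [0.2, -0.8, -0.8]
opening: 14.0
```

```bash
python3 go.py 623 -18 60 1.467;python3 look.py p4 wrist scene
```

```text
roll deg -2.367999534483468
t 13.4667 p [ 393. -227.   97.] yaw 1.426 j6 -2.21 F [ 0.2 -0.8 -0.8] open 14.0
tool d [ 231.7   37.1 -207. ]
```

View pics/p4_wrist.png

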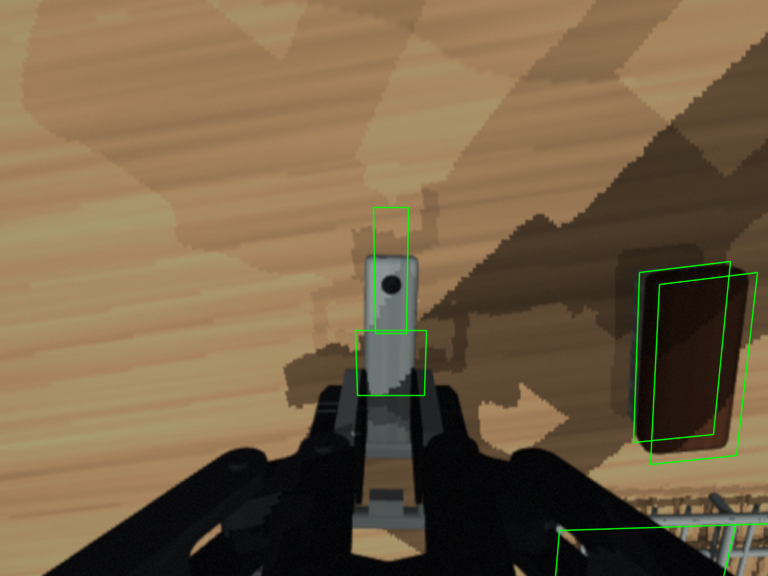

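```bash
python3 - <<'E'
from h import *
crop(cv2.imread("pics/p4_scene_raw.png"),180,60,310,160,6,"p4s.png")
E
```

```text
(no output)
```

View pics/p4s.png

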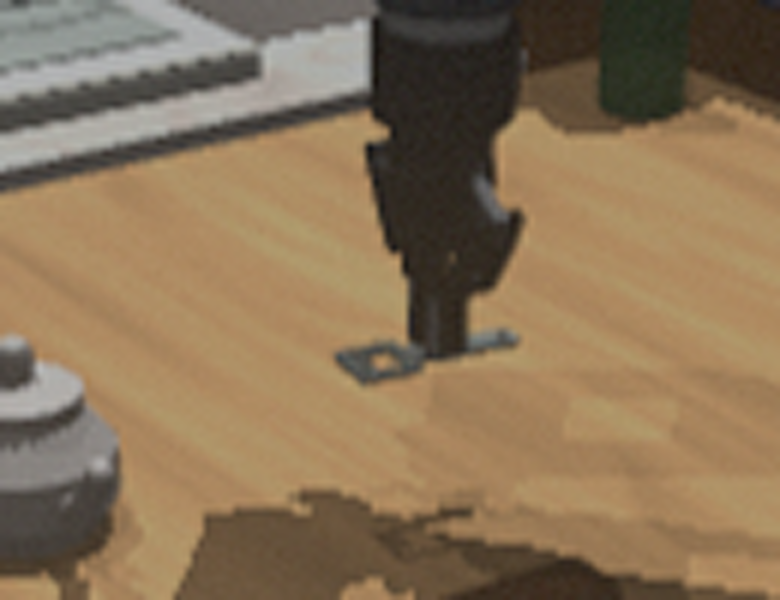

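{"method": "play_rows", "body": {
  "deltas": [
    [[8,-2,-7,-2.4],[18,0,-16,0],[26,0,-24,0],[32,0,-29,0],[32,0,-29,0],[32,0,-29,0],[32,0,-29,0],[26,0,-22,0]]
  ]
}}

```text
time_s: 14.23
position: [594.6, -41.7, 95.2]
orientation: [[0.1, -0.002, -0.995], [0.995, 0.001, 0.1], [0.001, -1.0, 0.002]]
force: [0.5, -1.2, -0.6]
opening: 13.6
```

```bash
python3 go.py 620.6 -17.7 60 1.467
```

```text
roll deg 0.19512522125296966
t 14.2333 p [594.6 -41.7  95.2] yaw 1.47 j6 -1.74 F [ 0.5 -1.2 -0.6] open 13.6
tool d [ 26.5  35.2 -23.4]
```

{"method": "play_rows", "body": {
  "deltas": [
    [[10,2,-9,0.2],[7,4,-6,0],[4,6,-3.5,0],[2,7,-2,0],[0,6,0,0],[0,5,0,0],[0,3,0,0],[0,0,0,0]]
  ]
}}

```text
time_s: 14.9
position: [615.1, -25.0, 62.8]
orientation: [[0.108, -0.002, -0.994], [0.994, 0.0, 0.108], [0.0, -1.0, 0.002]]
force: [0.1, 0.5, -0.8]
opening: 13.9
```

```bash
python3 go.py 620.6 -17.7 60 1.467;python3 look.py p5 wrist top
```

```text
roll deg -0.25119211956982673
t 14.9 p [615.1 -25.   62.8] yaw 1.463 j6 -1.7 F [ 0.1  0.5 -0.8] open 13.9
tool d [ 7.9  2.8 -4.7]
```

View pics/p5_wrist.png

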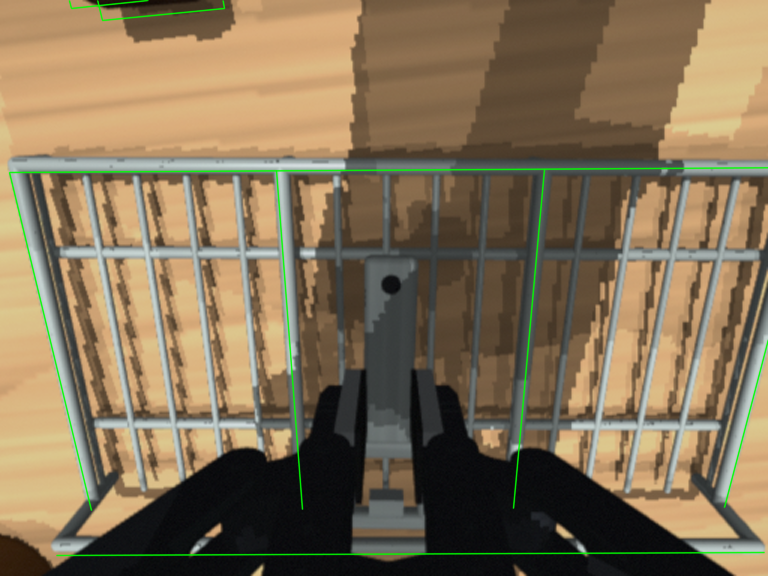

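{"method": "play_rows", "body": {
  "deltas": [
    [[2,2,-1,-0.2],[3,5,-1.5,0],[2.5,8,0,0],[0,8,0,0],[0,8,0,0],[0,6,0,0],[0,4,0,0],[0,2,0,0]]
  ]
}}

```text
time_s: 15.67
position: [618.8, -17.0, 19.6]
orientation: [[0.103, -0.002, -0.995], [0.995, 0.0, 0.103], [0.0, -1.0, 0.002]]
force: [-0.7, 0.3, -0.7]
opening: 14.0
```

```bash
python3 go.py 618.3 -17.7 15 1.467
```

```text
roll deg 0.022144036388678363
t 15.6667 p [618.8 -17.   19.6] yaw 1.467 j6 -1.69 F [-0.7  0.3 -0.7] open 14.0
tool d [-0.7  4.6  0.4]
```

{"method": "play_rows", "body": {
  "deltas": [
    [[0,1,0,0],[0,1,0,0],[0,0.7,0,0],[0,0.5,0,0],[0,0.3,0,0],[0,0,0,0],[0,0,0,0],[0,0,0,0]]
  ]
}}

```text
time_s: 16.33
position: [619.6, -17.1, 17.6]
orientation: [[0.103, 0.0, -0.995], [0.995, -0.0, 0.103], [-0.0, -1.0, -0.0]]
force: [0.4, 0.1, -0.3]
opening: 14.1
```

{"method": "play_rows", "body": {
  "deltas": [
    [[0,0.6,0,0],[0,0.6,0,0],[0,0.5,0,0],[0,0.4,0,0],[0,0,0,0],[0,0,0,0],[0,0,0,0],[0,0,0,0]]
  ]
}}

```text
time_s: 17.0
position: [619.5, -17.1, 15.3]
orientation: [[0.103, -0.0, -0.995], [0.995, 0.0, 0.103], [0.0, -1.0, 0.0]]
force: [0.3, 0.0, -1.5]
opening: 13.9
```

```bash
python3 go.py 618.3 -17.7 15 1.467; python3 look.py p6 wrist
```

```text
roll deg 0.025674952046912742
t 17.0 p [619.5 -17.1  15.3] yaw 1.467 j6 -1.69 F [ 0.3  0.  -1.5] open 13.9
tool d [-0.7  0.3  1.1]
```

View pics/p6_wrist.png

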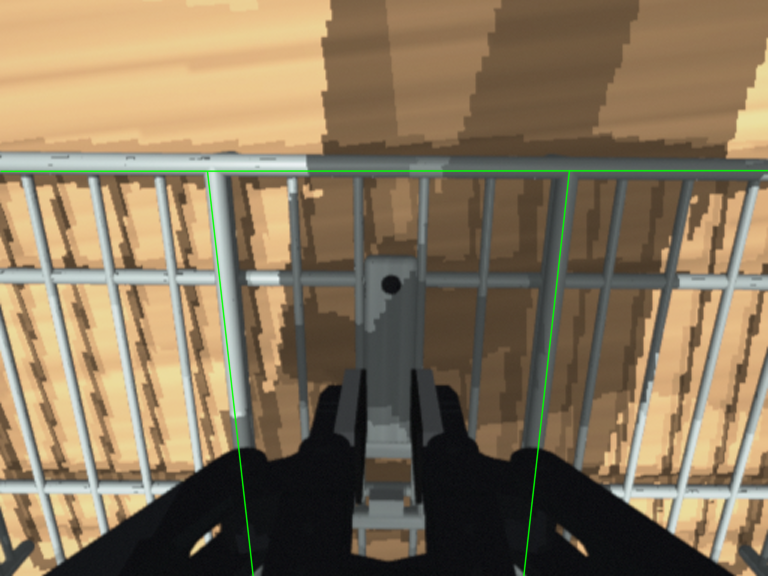

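{"method": "play_rows", "body": {
  "deltas": [
    [[0,0.4,0,0],[0,0.4,0,0],[0,0.3,0,0],[0,0.3,0,0],[0,0,0,0],[0,0,0,0],[0,0,0,0],[0,0,0,0]]
  ]
}}

```text
time_s: 17.72
position: [619.6, -17.1, 15.1]
orientation: [[0.103, -0.0, -0.995], [0.995, -0.0, 0.103], [-0.0, -1.0, 0.0]]
force: [-3.7, 0.5, 9.7]
opening: 14.1
```

{"method": "play_rows", "body": {
  "deltas": [
    [[0,-0.5,0,0],[0,0,0,0],[0,0,0,0],[0,0,0,0],[0,0,0,0],[0,-3,0,0],[0,-10,0,0],[0,-20,0,0]]
  ],
  "fingers": 0.32
}}

```text
time_s: 18.38
position: [617.5, -16.7, 45.8]
orientation: [[0.103, -0.005, -0.995], [0.995, 0.001, 0.103], [0.001, -1.0, 0.005]]
force: [0.1, -0.1, -1.2]
opening: 27.1
```

```bash
python3 go.py 441 -88 100 1.551; sed -i 's/"opener":((396.5,-227),-.145)/"opener":((621,-18,12),-.104)/;s/"rack":((623,-18)/"rack":((620.7,-18)/' poses.py; python3 look.py p7 wrist
```

```text
roll deg -4.794658322200803
t 18.3833 p [617.5 -16.7  45.8] yaw 1.467 j6 -1.69 F [ 0.1 -0.1 -1.2] open 27.1
tool d [-74.7 -53.4 175.3]
```

View pics/p7_wrist.png

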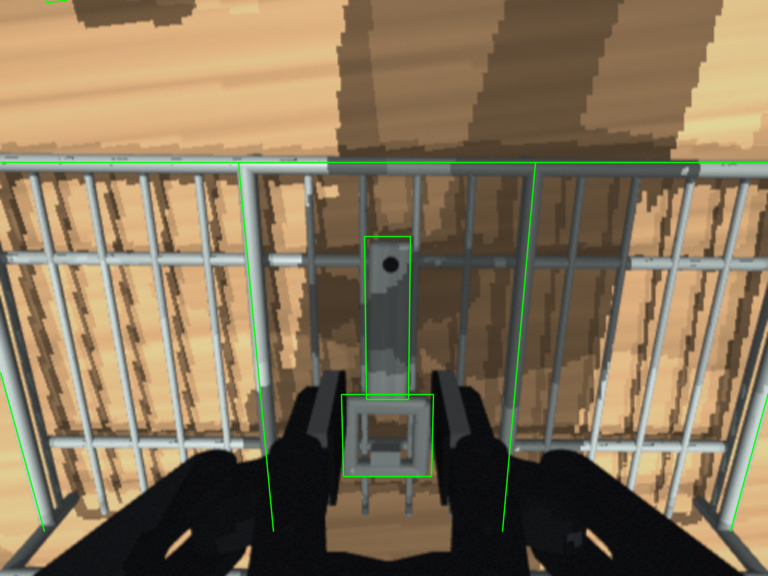

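{"method": "play_rows", "body": {
  "deltas": [
    [[0,-15,0,-4.8],[-5,-18,15,0],[-12,-18,28,0],[-14,-4,32,0],[-14,0,32,0],[-14,0,32,0],[-11,0,25,0],[-4.7,0,11,0]]
  ],
  "fingers": 0.75
}}

```text
time_s: 19.1
position: [440.6, -88.9, 102.7]
orientation: [[0.021, -0.001, -1.0], [1.0, -0.0, 0.021], [-0.0, -1.0, 0.001]]
force: [-0.5, -0.1, 0.4]
opening: 63.9
```

```bash
python3 go.py 441 -88 100 1.551;  python3 look.py b1 wrist
```

```text
roll deg -0.046631748057093546
t 19.1 p [440.6 -88.9 102.7] yaw 1.55 j6 -2.01 F [-0.5 -0.1  0.4] open 63.9
tool d [ 0.9  2.7 -0.4]
```

View pics/b1_wrist.png

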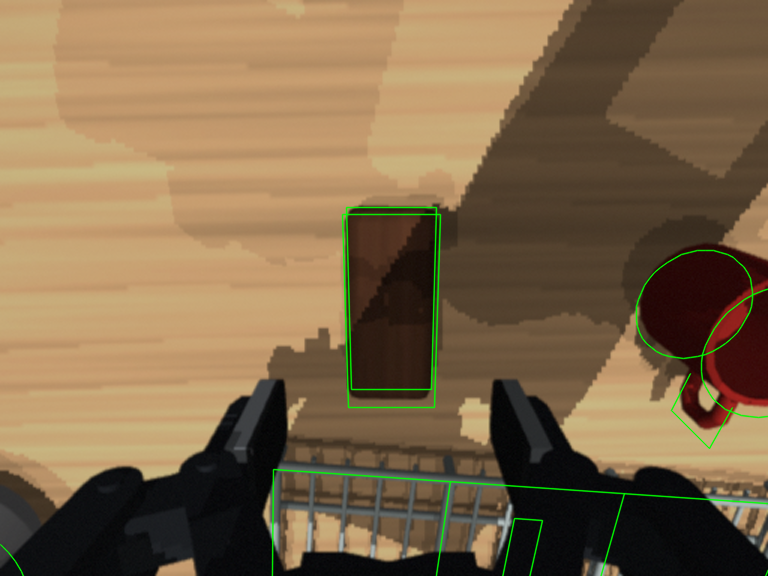

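{"method": "play_rows", "body": {
  "deltas": [
    [[0,8,1.5,0],[0.4,16,1.5,0],[0,20,0,0],[0,20,0,0],[0,16,0,0],[0,9,0,0],[0,5,0,0],[0,3,0,0]]
  ]
}}

```text
time_s: 19.82
position: [440.7, -87.6, 4.8]
orientation: [[0.019, -0.0, -1.0], [1.0, 0.0, 0.019], [0.0, -1.0, 0.0]]
force: [-0.8, -0.6, -0.2]
opening: 64.0
```

{"method": "play_rows", "body": {
  "deltas": [
    [[0,0,0,0],[0,0,0,0],[0,0,0,0],[0,0,0,0],[0,0,0,0],[0,0,0,0],[0,0,0,0],[0,0,0,0]]
  ],
  "fingers": 0,
  "grip_force": 30
}}

```text
time_s: 20.48
position: [440.7, -88.2, 6.1]
orientation: [[0.02, 0.001, -1.0], [1.0, -0.0, 0.02], [-0.0, -1.0, -0.001]]
force: [-0.9, 0.5, 6.6]
opening: 41.6
```

```bash
sed -i 's/"brush":((441,-88)/"brush":((437.5,-88.5)/' poses.py; python3 go.py 437.5 -88.5 4 1.551;  python3 look.py b2 wrist
```

```text
roll deg 0.007568474130681826
t 20.4833 p [440.7 -88.2   6.1] yaw 1.551 j6 -2.01 F [-0.9  0.5  6.6] open 41.6
tool d [-0.4  2.   3.2]
```

View pics/b2_wrist.png

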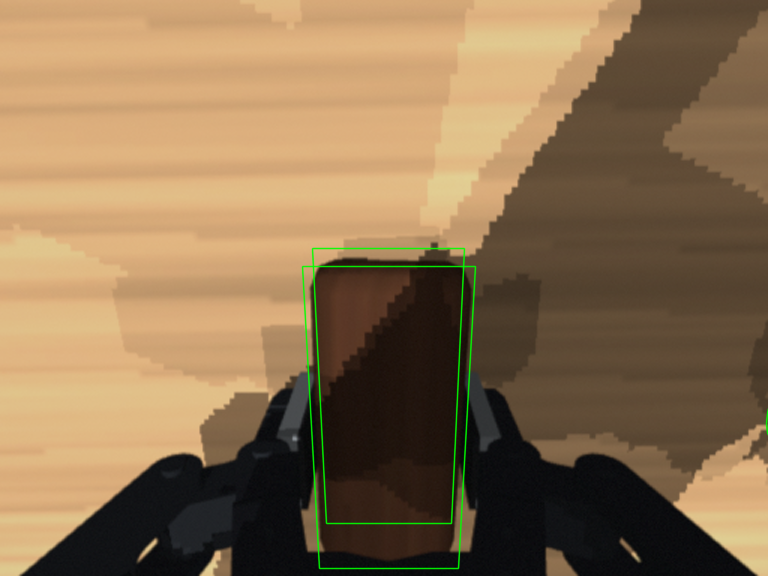

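{"method": "play_rows", "body": {
  "deltas": [
    [[0,-2,0,0],[0,-5,0,0],[0,-12,0,0],[0,-20,0,0],[0,-20,0,0],[0,-16,0,0],[0,-12,0,2.4],[0,-5,0,2.4]]
  ]
}}

```text
time_s: 21.2
position: [441.0, -88.3, 99.5]
orientation: [[0.105, 0.003, -0.994], [0.994, -0.001, 0.105], [-0.001, -1.0, -0.003]]
force: [1.1, -0.2, -1.3]
opening: 41.4
```

```bash
python3 go.py 633.7 77.2 60 1.467
```

```text
roll deg -0.08119426202818704
t 21.2 p [441.  -88.3  99.5] yaw 1.466 j6 -1.93 F [ 1.1 -0.2 -1.3] open 41.4
tool d [ 184.6   39.8 -174.4]
```

{"method": "play_rows", "body": {
  "deltas": [
    [[8,0,-8,0],[18,0,-17,0],[25,0,-24,0],[30,0,-28,0],[30,0,-28,0],[30,0,-28,0],[24,0,-22,0],[13,0,-12,0]]
  ]
}}

```text
time_s: 21.87
position: [626.7, 75.5, 96.6]
orientation: [[0.1, 0.001, -0.995], [0.995, 0.001, 0.1], [0.001, -1.0, -0.0]]
force: [-0.5, -0.5, -0.7]
opening: 41.7
```

{"method": "play_rows", "body": {
  "deltas": [
    [[5,3,-5,0],[1.6,5,-2.4,0],[0,8,0,0],[0,8,0,0],[0,7,0,0],[0,5,0,0],[0,3,0,0],[0,0,0,0]]
  ]
}}

```text
time_s: 22.53
position: [631.7, 77.2, 57.4]
orientation: [[0.104, -0.002, -0.995], [0.995, 0.0, 0.104], [-0.0, -1.0, 0.002]]
force: [0.4, -0.2, -1.4]
opening: 41.7
```

```bash
python3 go.py 633.7 77.2 18 1.467;  sed -i 's/"brush":((437.5,-88.5),-.02)/"brush":((630.7,77.5,54),-.104)/' poses.py; python3 look.py b3 wrist
```

```text
roll deg -0.02357861142102726
t 22.5333 p [631.7  77.2  57.4] yaw 1.467 j6 -1.53 F [ 0.4 -0.2 -1.4] open 41.7
tool d [ 0.2 39.4 -2. ]
```

View pics/b3_wrist.png

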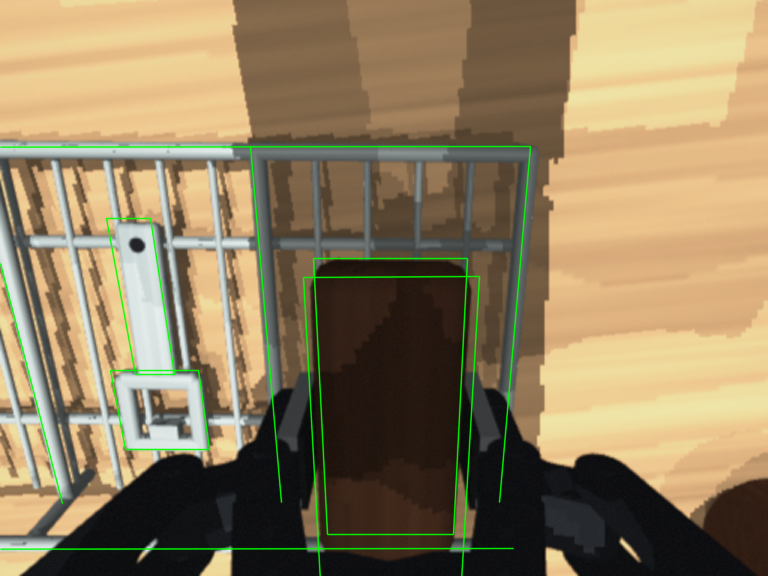

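{"method": "play_rows", "body": {
  "deltas": [
    [[0.5,3,-1,0],[0.5,6,-1,0],[0,8,0,0],[0,7,0,0],[0,5,0,0],[0,3,0,0],[0,2,0,0],[0,1,0,0]]
  ]
}}

```text
time_s: 23.25
position: [634.5, 78.6, 22.9]
orientation: [[0.103, -0.001, -0.995], [0.995, 0.0, 0.103], [-0.0, -1.0, 0.001]]
force: [-0.9, -0.3, -0.8]
opening: 41.4
```

{"method": "play_rows", "body": {
  "deltas": [
    [[0,0.8,0,0],[0,0.8,0,0],[0,0.6,0,0],[0,0.4,0,0],[0,0,0,0],[0,0,0,0],[0,0,0,0],[0,0,0,0]]
  ]
}}

```text
time_s: 23.92
position: [634.8, 78.5, 20.9]
orientation: [[0.103, 0.0, -0.995], [0.995, -0.0, 0.103], [-0.0, -1.0, -0.0]]
force: [0.3, 0.1, -0.5]
opening: 41.7
```

{"method": "play_rows", "body": {
  "deltas": [
    [[0,0.6,0,0],[0,0.6,0,0],[0,0.5,0,0],[0,0.5,0,0],[0,0.4,0,0],[0,0,0,0],[0,0,0,0],[0,0,0,0]]
  ]
}}

```text
time_s: 24.58
position: [634.7, 78.5, 18.2]
orientation: [[0.103, -0.0, -0.995], [0.995, -0.0, 0.103], [-0.0, -1.0, -0.0]]
force: [0.6, 0.7, -1.4]
opening: 41.3
```

{"method": "play_rows", "body": {
  "deltas": [
    [[0,0.4,0,0],[0,0.4,0,0],[0,0.3,0,0],[0,0.2,0,0],[0,0,0,0],[0,0,0,0],[0,0,0,0],[0,0,0,0]]
  ]
}}

```text
time_s: 25.25
position: [634.8, 78.5, 18.1]
orientation: [[0.103, -0.0, -0.995], [0.995, -0.0, 0.103], [-0.0, -1.0, 0.0]]
force: [-4.4, 0.1, 7.8]
opening: 41.7
```

{"method": "play_rows", "body": {
  "deltas": [
    [[0,-0.5,0,0],[0,0,0,0],[0,0,0,0],[0,0,0,0],[0,-3,0,0],[0,-8,0,0],[0,-16,0,0],[0,-20,0,0]]
  ],
  "fingers": 0.6
}}

```text
time_s: 25.92
position: [633.6, 78.6, 64.0]
orientation: [[0.103, -0.003, -0.995], [0.995, 0.0, 0.103], [-0.0, -1.0, 0.003]]
force: [-0.1, -0.9, -0.5]
opening: 51.5
```

```bash
sed -i 's/"brush":((630.7,77.5,54)/"brush":((631.7,78.5,12)/' poses.py; python3 look.py b4 wrist; python3 go.py 450.5 70.5 110 1.3
```

```text
roll deg 9.602099778462952
t 25.9667 p [637.1  78.5  69.6] yaw 1.468 j6 -1.53 F [2.9 1.1 3.8] open 50.6
tool d [-57.6 -41.4 177.4]
```

View pics/b4_wrist.png

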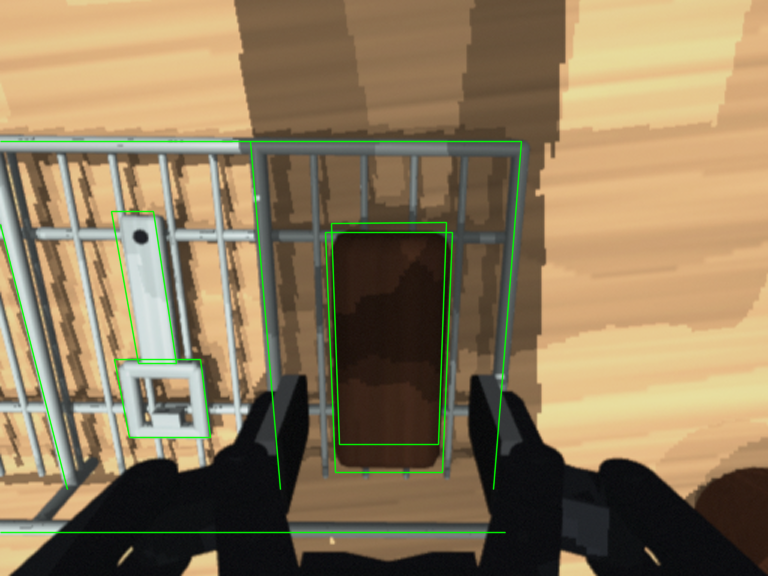

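{"method": "play_rows", "body": {
  "deltas": [
    [[0,-15,5,4.8],[-2,-18,10,4.8],[-8,-15,26,0],[-10,-5,30,0],[-10,0,30,0],[-10,0,30,0],[-10,0,26,0],[-5,0,12,0]]
  ],
  "fingers": 1
}}

```text
time_s: 26.63
position: [453.7, 69.4, 117.3]
orientation: [[0.267, -0.002, -0.964], [0.964, 0.0, 0.267], [-0.0, -1.0, 0.002]]
force: [0.3, 0.6, -0.2]
opening: 85.5
```

```bash
python3 look.py m1 wrist; python3 go.py 450.5 70.5 110 1.3
```

```text
roll deg 0.02875134470408485
t 26.6833 p [452.8  69.3 117.2] yaw 1.301 j6 -1.41 F [ 0.6  2.  -0.7] open 85.7
tool d [0.5 7.2 2.5]
```

View pics/m1_wrist.png

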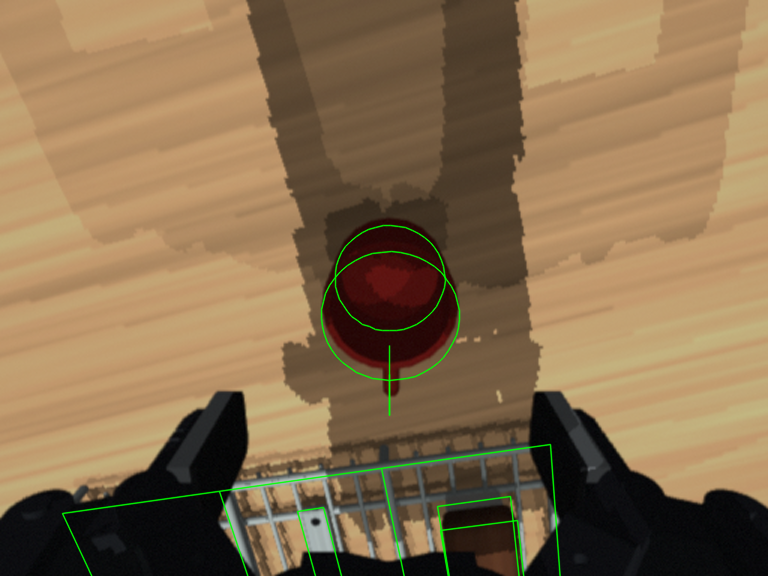

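{"method": "play_rows", "body": {
  "deltas": [
    [[0.5,5,2,0],[0.3,15,2.5,0],[0,20,2,0],[0,20,0,0],[0,18,0,0],[0,12,0,0],[0,8,0,0],[0,4,0,0]]
  ]
}}

```text
time_s: 27.35
position: [451.3, 71.6, 14.3]
orientation: [[0.268, -0.001, -0.963], [0.963, 0.0, 0.268], [-0.0, -1.0, 0.001]]
force: [-0.2, 0.5, -0.0]
opening: 85.5
```

```bash
sed -i 's/"mug":((450.5,70.5)/"mug":((446.7,71.6)/' poses.py; python3 look.py m2 wrist; python3 go.py 446.7 71.6 15 1.3
```

```text
roll deg -0.013868209592130145
t 27.4 p [451.1  71.6  14.3] yaw 1.3 j6 -1.4 F [-0.2 -0.3  0.1] open 85.3
tool d [-1.2 -0.7  4.2]
```

View pics/m2_wrist.png

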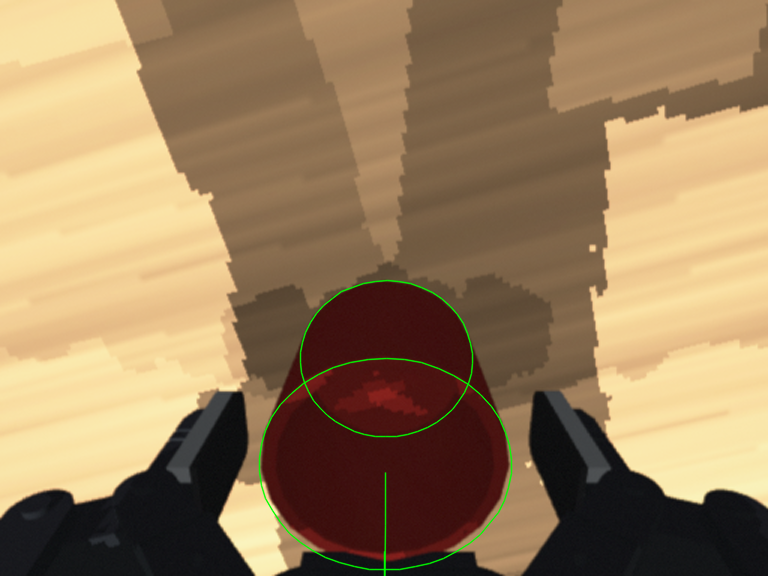

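{"method": "play_rows", "body": {
  "deltas": [
    [[-0.5,0,2,0],[-0.3,0,2,0],[0,0,1,0],[0,0,0,0],[0,0,0,0],[0,0,0,0],[0,0,0,0],[0,0,0,0]]
  ]
}}

```text
time_s: 28.07
position: [446.0, 72.1, 15.6]
orientation: [[0.268, 0.0, -0.964], [0.964, -0.0, 0.268], [0.0, -1.0, -0.0]]
force: [-0.5, -0.8, 0.1]
opening: 85.3
```

{"method": "play_rows", "body": {
  "deltas": [
    [[0,0,0,0],[0,0,0,0],[0,0,0,0],[0,0,0,0],[0,0,0,0],[0,0,0,0],[0,0,0,0],[0,0,0,0]]
  ],
  "fingers": 0,
  "grip_force": 30
}}

```text
time_s: 28.73
position: [446.1, 72.1, 15.6]
orientation: [[0.268, 0.0, -0.964], [0.964, -0.0, 0.268], [0.0, -1.0, -0.0]]
force: [0.3, 0.1, 2.0]
opening: 58.2
```

{"method": "play_rows", "body": {
  "deltas": [
    [[0,-1,0,0],[0,-3,0,0],[0,-8,0,0],[0,-16,0,0],[0,-20,0,0],[0,-20,0,0],[0,-20,0,-4.8],[0,-14,0,-4.8]]
  ]
}}

```text
time_s: 29.4
position: [446.4, 72.1, 119.7]
orientation: [[0.099, 0.002, -0.995], [0.995, -0.0, 0.099], [-0.0, -1.0, -0.002]]
force: [0.1, 0.1, -0.4]
opening: 58.6
```

```bash
python3 look.py m3 wrist scene; python3 go.py 610.7 -113.5 80 1.467
```

```text
roll deg 0.07971073514975116
t 29.5 p [447.9  72.  120.3] yaw 1.468 j6 -1.57 F [ 0.5 -0.2 -0.9] open 57.9
tool d [-167.6   41.3 -180.9]
```

View pics/m3_wrist.png

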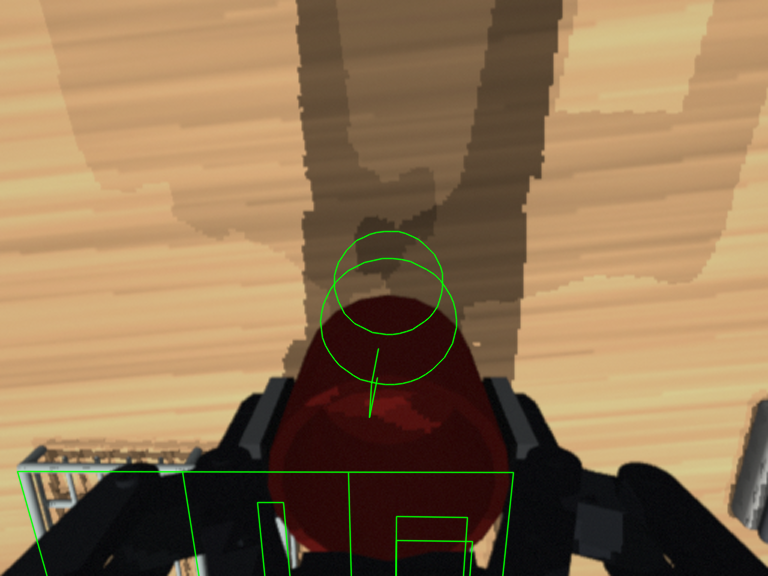

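View pics/m3_scene.png

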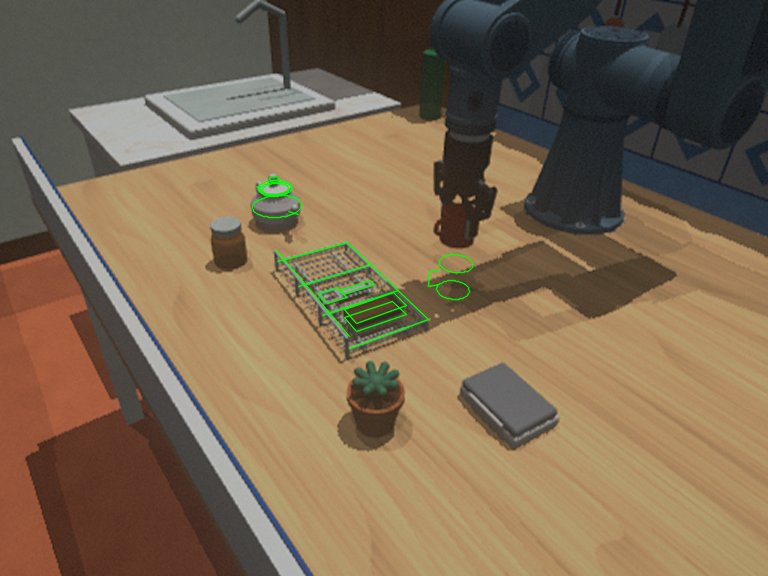

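{"method": "play_rows", "body": {
  "deltas": [
    [[-7,0,-8,0],[-15,0,-16,0],[-22,0,-24,0],[-27,0,-29,0],[-27,0,-29,0],[-27,0,-29,0],[-22,0,-24,0],[-12,0,-14,0]]
  ]
}}

```text
time_s: 30.17
position: [602.9, -107.8, 115.4]
orientation: [[0.108, -0.001, -0.994], [0.994, -0.0, 0.108], [-0.001, -1.0, 0.001]]
force: [0.7, -0.5, 0.2]
opening: 58.1
```

{"method": "play_rows", "body": {
  "deltas": [
    [[-6,3,-5,0],[-2.6,6,-2,0],[0,8,0,0],[0,8,0,0],[0,8,0,0],[0,6,0,0],[0,3,0,0],[0,0,0,0]]
  ]
}}

```text
time_s: 30.83
position: [606.8, -112.3, 74.4]
orientation: [[0.103, -0.002, -0.995], [0.995, 0.001, 0.103], [0.0, -1.0, 0.002]]
force: [-0.3, 0.4, -1.1]
opening: 58.3
```

```bash
sed -i 's/"mug":((446.7,71.6),-.28/"mug":((610.7,-113.5,62),-.104/' poses.py; python3 look.py m4 wrist scene; python3 go.py 610.7 -113.5 27.6 1.467
```

```text
roll deg 0.04897580441678335
t 30.9333 p [ 607.7 -112.8   75.6] yaw 1.468 j6 -1.84 F [-0.8 -1.1 -1. ] open 58.4
tool d [-0.3 48.  -3. ]
```

View pics/m4_wrist.png

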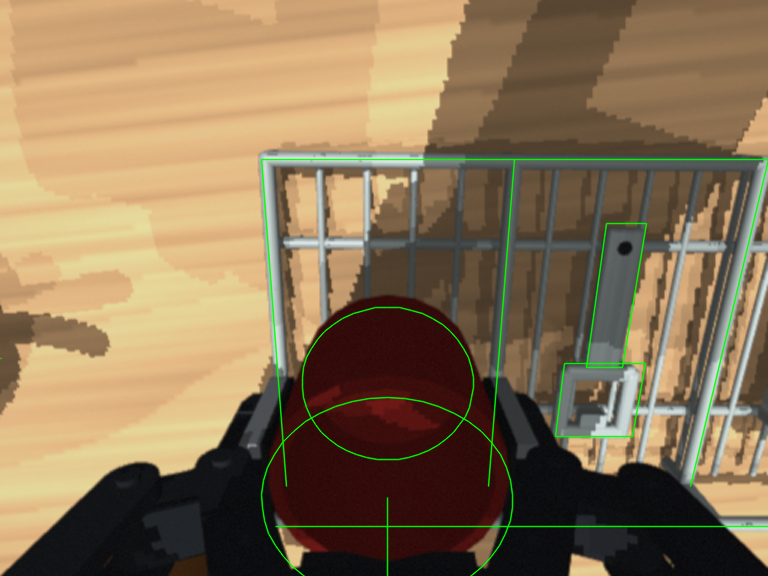

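View pics/m4_scene.png

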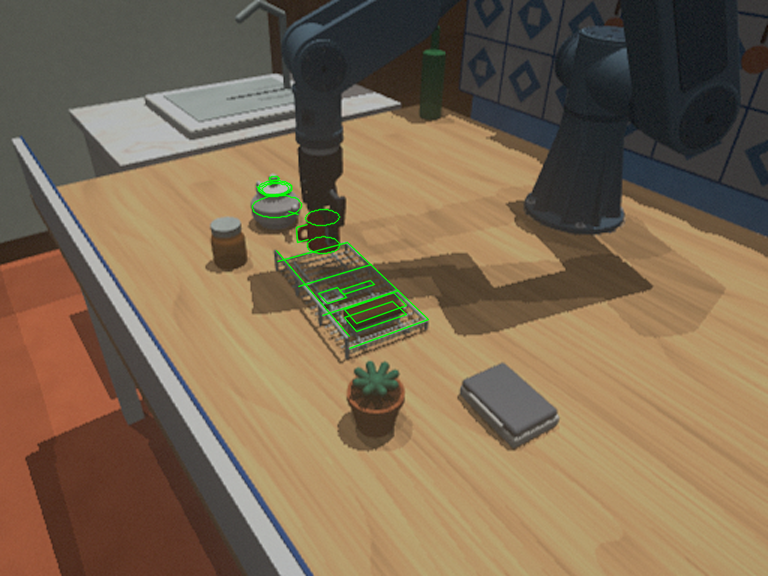

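{"method": "play_rows", "body": {
  "deltas": [
    [[0,3,-1.5,0],[0,7,-2,0],[0,9,0,0],[0,8,0,0],[0,6,0,0],[0,4,0,0],[0,3,0,0],[0,2,0,0]]
  ]
}}

```text
time_s: 31.6
position: [610.8, -113.4, 32.7]
orientation: [[0.103, -0.001, -0.995], [0.995, 0.0, 0.103], [0.0, -1.0, 0.001]]
force: [-0.2, 0.2, -1.7]
opening: 58.4
```

{"method": "play_rows", "body": {
  "deltas": [
    [[0,1,0,0],[0,0.7,0,0],[0,0.5,0,0],[0,0.3,0,0],[0,0,0,0],[0,0,0,0],[0,0,0,0],[0,0,0,0]]
  ]
}}

```text
time_s: 32.27
position: [611.2, -113.5, 31.1]
orientation: [[0.103, 0.0, -0.995], [0.995, -0.0, 0.103], [-0.0, -1.0, -0.0]]
force: [-0.0, 0.3, -0.5]
opening: 58.3
```

{"method": "play_rows", "body": {
  "deltas": [
    [[0,0.7,0,0],[0,0.7,0,0],[0,0.6,0,0],[0,0.5,0,0],[0,0.4,0,0],[0,0,0,0],[0,0,0,0],[0,0,0,0]]
  ]
}}

```text
time_s: 32.93
position: [611.1, -113.5, 28.0]
orientation: [[0.103, -0.0, -0.995], [0.995, -0.0, 0.103], [-0.0, -1.0, 0.0]]
force: [0.3, -0.6, -0.8]
opening: 58.2
```

{"method": "play_rows", "body": {
  "deltas": [
    [[0,0.4,0,0],[0,0.3,0,0],[0,0.3,0,0],[0,0,0,0],[0,0,0,0],[0,0,0,0],[0,0,0,0],[0,0,0,0]]
  ]
}}

```text
time_s: 33.6
position: [611.2, -113.5, 27.6]
orientation: [[0.103, 0.0, -0.995], [0.995, -0.0, 0.103], [-0.0, -1.0, -0.0]]
force: [-2.7, 0.8, 5.0]
opening: 57.8
```

{"method": "play_rows", "body": {
  "deltas": [
    [[0,-0.3,0,0],[0,0,0,0],[0,0,0,0],[0,0,0,0],[0,-3,0,0],[0,-8,0,0],[0,-16,0,0],[0,-20,0,0]]
  ],
  "fingers": 0.87
}}

```text
time_s: 34.27
position: [610.1, -113.1, 74.0]
orientation: [[0.103, -0.003, -0.995], [0.995, 0.001, 0.103], [0.001, -1.0, 0.003]]
force: [-0.3, -0.2, -0.4]
opening: 74.3
```

{"method": "play_rows", "body": {
  "deltas": [
    [[0,-20,0,0],[0,-25,0,0],[0,-25,0,0],[0,-20,20,0],[0,0,30,0],[0,0,35,0],[0,0,35,0],[0,0,20,0]]
  ]
}}

```text
time_s: 34.93
position: [468.9, -98.2, 164.5]
orientation: [[0.103, -0.001, -0.995], [0.995, 0.0, 0.103], [0.0, -1.0, 0.001]]
force: [0.0, 0.4, 0.4]
opening: 73.8
```

{"method": "play_rows", "body": {
  "deltas": [
    [[0,-20,20,0],[0,-20,30,0],[0,0,20,0],[0,0,10,0],[0,0,0,0],[0,0,0,0],[0,0,0,0],[0,0,0,0]]
  ]
}}

```text
time_s: 35.6
position: [393.0, -91.0, 204.4]
orientation: [[0.103, 0.0, -0.995], [0.995, -0.0, 0.103], [0.0, -1.0, -0.0]]
force: [0.9, -0.3, 0.7]
opening: 74.4
```

```bash
sed -i 's/"mug":((610.7,-113.5,62)/"mug":((610.7,-113.5,12)/' poses.py; python3 - <<'E'
from ov import *; from poses import poses
a=vision.read_camera("top")[:,:,::-1].copy(); b=vision.read_camera("scene")[:,:,::-1].copy()
cv2.imwrite("pics/f_top_raw.png",a); cv2.imwrite("pics/f_scene_raw.png",b)
draw("top",a,poses,(190,110,430,230),3.3,"f1.png"); draw("scene",b,{},(130,90,400,290),2.9,"f2.png")
E
```

```text
(no output)
```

View pics/f1.png

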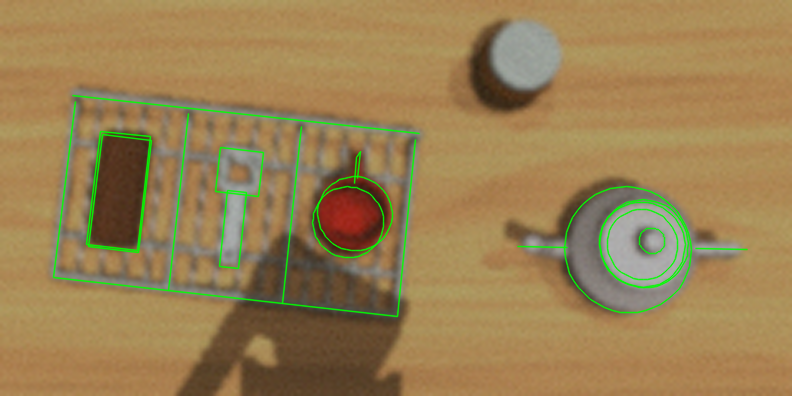

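View pics/f2.png

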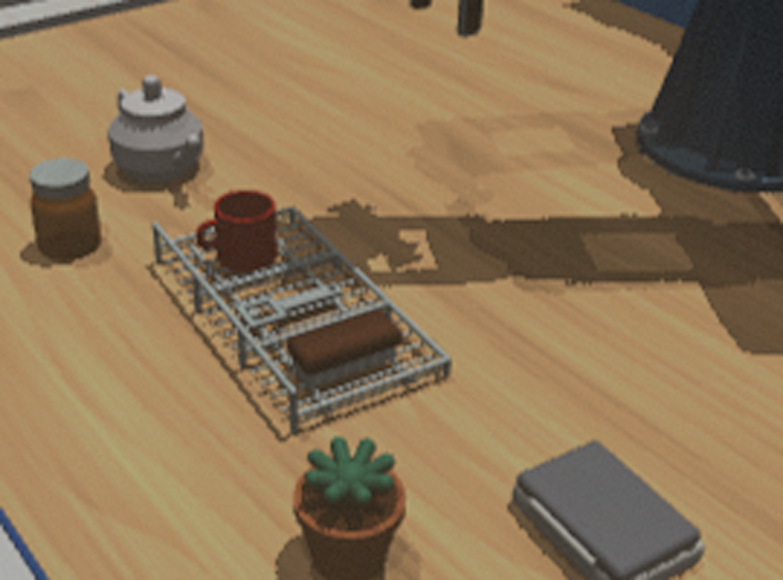

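All is placed: brush left, opener middle, mug right, upright, and the lid is seated. Every outline is within 2–3 mm of its target, so I'm handing in.

```bash
python3 -c "
from station import env
print(env.job_done())"
```

```text
the job is handed in; nothing more can be done
None
```

I seated the lid on the teapot and put all three things on the rack. The brush is bristles down in the soap-dish end bay, the opener flat in the middle bay, and the mug upright in the teapot end bay. Each was lowered until I felt light contact (about 4–10 N), then let go. The job was handed in after about 36 s of robot time and gave no verdict.

- **Final pictures:** the top view, with outlines drawn at the intended poses, shows the rack items within a few millimetres of their bay centres. Brush and opener run front to back. The lid looked level in the mouth in both the top and scene views.
- **Left alone:** the teapot matches its starting outline. The soap dish, plant and jar look untouched; I checked those by eye only. The gripper was about 200 mm up and clear of everything at hand-in.
- **Disagreement:** the top camera and the wrist camera differed by about 2–4 mm in x on the rack, brush and mug. I used the wrist view, and the difference is well inside the 15 mm limit.

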